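# Load the cap magazine and lock its keeper plate

### The job

Fill the cap magazine for the capping bench: push the three loose black screw caps one after another, tops up, into the mouth of the flat tube, so that each drives those before it deeper and all four caps are fully inside, none standing proud of the mouth. Then close the mouth with the keeper plate: hang its two keyholes over the heads of the two screws beside the mouth, foot pointing out over the loading tongue, and slide it straight down until the foot rests on the tongue. Leave the bottles and the nut that stand around the caps where they are.

Things in the scene. Friction and masses are not known exactly. Their poses are not given: they have to be found in the camera images.
- magazine: cap magazine, fixed: a level aluminium rectangular tube on a stand, closed at the far end, with a mouth in a 6 mm steel front plate. Origin on the bench right below the middle of the mouth; magazine x = 0 is the front plate's front face (mouth plane), x runs into the tube, y left, z up. Front plate 124 mm wide, 53 mm high; beyond 36 mm either side of the middle an ear rises to 72 mm
- mouth (a point): middle of the lower edge of the mouth, on the bore floor, 30 mm above the bench; axes as the magazine's. Bore 26 mm wide and 17 mm high (28 x 18 mm over the first 6 mm), 93.5 mm deep from the mouth plane to the closed end: room for four caps in a row and 3 mm to spare. The roof has a 12 mm slot along its middle, its top 50 mm above the bench
- tongue (a point): middle of the front edge of the loading tongue, on its top: a flat plate level with the bore floor (30 mm above the bench), 76 mm wide, reaching from the mouth 48 mm out to magazine -x, with no side rails
- screw_left (a point): back of the head of the left shoulder screw, on its axis: 9 mm out from the front plate, 46 mm left of the middle of the mouth, 60 mm above the bench. The screw points along magazine -x: neck 6 mm in diameter, 9 mm long, then a head 14 mm in diameter, 4 mm thick
- screw_right (a point): the same on the right shoulder screw, 46 mm right of the middle of the mouth
- keeper: keeper plate, loose, standing on the bench: a steel angle 124 mm wide with an upright leaf 4 mm thick and 42 mm high, and a 4 mm thick foot reaching 38 mm to keeper -x. Origin at the bottom of the leaf, mid thickness and width; x normal to the leaf, y along it, z up. Fitted: its x along magazine x, leaf between front plate and screw heads (5 mm play), origin 30 mm above the bench; about 0.15 kg
- keeper_grip (a point): point in the black grip on the middle of the keeper's top edge, 60 mm above the keeper's bottom; the grip is 10 mm thick (keeper x), 36 mm wide (keeper y) and spans 41 to 62 mm above the bottom
- keyhole_left (a point): centre of the round hole (20 mm diameter) of the left keyhole, 15 mm above the keeper's bottom, 46 mm to keeper +y. From it a slot 10 mm wide runs up, its round end 35 mm above the bottom. The screw head goes through the round hole with the keeper 15 mm above its fitted height; sliding down brings the neck up the slot
- keyhole_right (a point): the same for the right keyhole, 46 mm to keeper -y
- cap_in: black screw cap, 23 mm diameter, 14 mm high, flat top up, already lying in the magazine's tube, somewhere in its front half. Origin at the centre of its underside
- cap_a: loose black screw cap on the bench, 23 mm diameter, 14 mm high, flat top up, mass about 12 g. Origin at the centre of its underside
- cap_b: loose black screw cap on the bench, 23 mm diameter, 14 mm high, flat top up, mass about 12 g. Origin at the centre of its underside
- cap_c: loose black screw cap on the bench, 23 mm diameter, 14 mm high, flat top up, mass about 12 g. Origin at the centre of its underside
- empty_1: small amber glass bottle standing on the bench, 29 mm diameter, 59 mm high, open neck; bystander, do not shift or tip it. Origin at the centre of its underside
- empty_2: small amber glass bottle standing on the bench, 29 mm diameter, 59 mm high, open neck; bystander, do not shift or tip it. Origin at the centre of its underside
- plugged_1: small amber glass bottle standing on the bench, 29 mm diameter, 63 mm high, white plug; bystander, do not shift or tip it. Origin at the centre of its underside
- plugged_2: small amber glass bottle standing on the bench, 29 mm diameter, 63 mm high, white plug; bystander, do not shift or tip it. Origin at the centre of its underside
- capped_1: small amber glass bottle standing on the bench, 29 mm diameter, 60 mm high, black screw cap on it; bystander, do not shift or tip it. Origin at the centre of its underside
- union_nut: pale steel union nut lying flat, 34 x 39 mm across, 18 mm high; bystander, do not shift it. Origin at the centre of its underside

How it is judged:
By the outcome, as a careful person would: the job done as asked, in the order asked, and still so for the second after the job is handed in, with the robot touching nothing.
It also fails if it takes over 72 s, if anything falls off the work surface, if the arm or the gripper's body presses on something with over 40 N, if the wrist force passes 120 N, or if a joint passes its speed limit or range.

### The arm

A 6-joint arm with a two-finger parallel gripper is mounted at the origin on a cart in front of the work surface, level with it; the furniture and walls round the work are solid. World frame = base frame: x ahead of the robot, y to its left, z up, the work surface at z = 0. Lengths are in mm, angles in rad, forces in N, time in s.
With the tool pointing down it reaches from about 350 to 875 mm from the base axis. Payload 4.2 kg.
Tool frame: the origin (TCP) lies between the finger pads; the fingertips stand 17 mm ahead of it and the grasp point (between the pads) lies 2 mm behind it; z points along the fingers, y is the line along which they close (so a half turn about z gives the same grasp; the last joint's range is limited). The gripper opens to 85 mm and grips with 20 to 120 N. Pads are 22 mm wide; open, the fingers measure 114 mm over their backs; the gripper's body (76 mm by 85 mm) begins 54 mm behind the grasp point. The pads swing forward as they close: fully open they stand 13 mm farther back than shut.
Start: joints at [1.507, 0.385, 0.008, 0, -1.194, -0.259], TCP at [198.232, 592.709, 248.312] pointing down, gripper open.
Joint ranges: [-3.14, 3.14], [-1.21, 2.06], [-1.07, 1.41], [-3.16, 2.05], [-2.99, -0.16], [-3.1, 3.1]. Speed limits (rad/s): [2.79, 2.79, 3.14, 3.14, 3.14, 3.14].

### API

Orientations are given as a unit quaternion [x, y, z, w].
In Python, from bench import arm gives the robot as it stands.
- The arm moves only by the shell command python3 jog.py 'ROWS' [OPENING]. ROWS is rows parted by semicolons, their numbers by spaces, 1 to 10 of them, each of 6 numbers: dx, dy, dz in mm, then a rotation vector rx, ry, rz in rad; each row is the pose to reach, as a shift and turn from the pose commanded when the command began, along the tool's axes at that moment; what a row does not reach only later rows make up. A row lasts 1/10 s, in which the tool goes at most 50 mm and 0.15 rad, less where a joint would pass 70% of its speed; a pose out of reach is approached as far as the arm can. OPENING is the finger opening in mm, set as the command begins (- or left out keeps the last). The fingers move at their own pace and stop on an object; the grip force is fixed at half the most. Time passes only in rows, so rows that do not move let the fingers close. It prints the time, the measured TCP pose, the force, the opening and the grip force at its end.
- arm.read_state(): the state, without advancing time (a new reading comes with each control period).
- arm.get_image(name): name is "scene" or "top" or "wrist"; returns the picture (400x640x3 uint8, blue, green, red); there is no depth.
- arm.get_calibration(name): a dict with "K" (3x3 intrinsics, pixels), "rvec" (rotation vector, rad) and "tvec" (3), from world to camera coordinates, as OpenCV has them. Camera axes: x right, y down, z forward; pixel columns grow to the right and rows downward; lengths in mm; the calibration is good to about 2 mm. A picture is of the moment at which its call begins: read the wrist's pose just before it. get_calibration takes no time and is no camera call; for the wrist camera it gives the pose at the moment of the call.
- arm.job_done(): hands the job in; it is judged then, once.
The state is a dict: "clock": time; "joints": joint angles; "joint_vel": joint speeds; "joint_efforts": joint torques, N m; "position": TCP position; "ee_rot": TCP orientation; "contact_force": force on the tool from outside, world axes, zero at the start; "wrist_torque": the same for the moment, N m; "gripper_width": finger opening in mm; "grasp_force": force on a finger pad.
Only numpy, scipy, OpenCV 4.12 (cv2) and the standard library are available. Lean on these libraries where they do the work, as an engineer would, in place of code of your own. Each camera call takes 0.05 s, during which the arm holds its last target. There are 200 camera calls.

## Working session

There is one attempt and no reset: what is moved stays moved. The work goes in short steps, Python scripts to look and compute and a shell command to move; the robot and the scene stay as the last step left them, time stands still between calls to the robot, and variables do not carry over. Pictures are saved under pics/ and viewed, at most 10 in all, crops included, and the job is handed in when it is done.

```bash
ls; mkdir -p pics; python3 - <<'E'
from bench import arm
import cv2
for n in ("scene","top"):
    cv2.imwrite(f"pics/{n}0.png",arm.get_image(n))
    c=arm.get_calibration(n);print(n,c)
s=arm.read_state();print(s["clock"],s["position"],s["ee_rot"],s["gripper_width"],s["contact_force"])
E
```

```text
bench.py
jog.py
pics
scene {'K': array([[483.35900949,   0.        , 315.19035758],
       [  0.        , 483.35900949, 200.77204323],
       [  0.        ,   0.        ,   1.        ]]), 'rvec': array([ 1.78898942, -0.91064925,  0.59582846]), 'tvec': array([-418.9603924 ,  206.04699898,  678.56442024])}
top {'K': array([[361.00325104,   0.        , 323.50814012],
       [  0.        , 361.00325104, 196.76693708],
       [  0.        ,   0.        ,   1.        ]]), 'rvec': array([ 2.17716758, -2.12132716,  0.2129934 ]), 'tvec': array([-168.63867135,  535.60080357,  916.27309439])}
0.1 [198.10409633 592.26529489 247.35342934] [ 9.86989428e-01 -1.60782359e-01 -1.03356819e-04  9.44414978e-04] 85.48236196403064 [-0.55878984 -0.50755924 -0.1591151 ]
```

View pics/scene0.png

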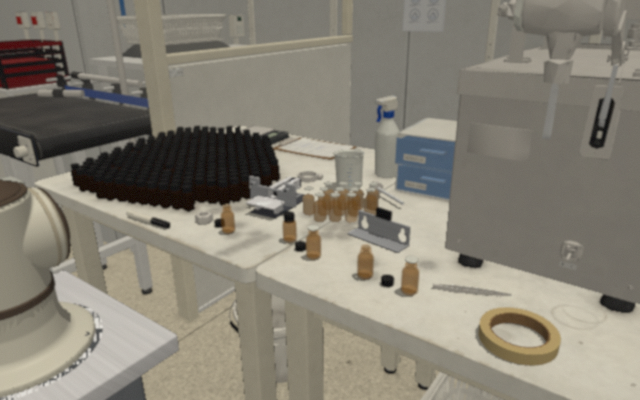

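View pics/top0.png

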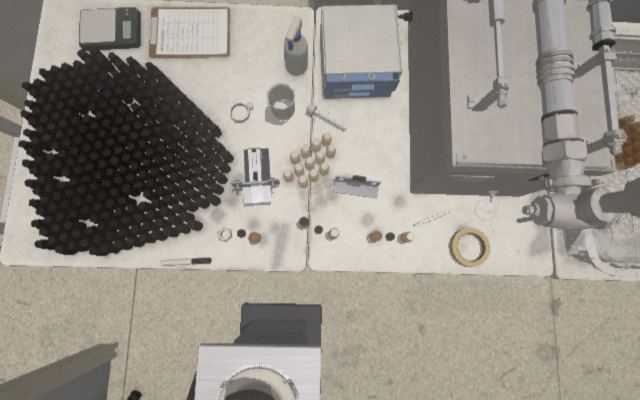

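Scene: magazine at about (258,185) in top, keeper at (357,187), caps around (241,233), (319,230), (390,237) between bottles; nut at (225,235). Zooming in.

```bash
cat > h.py <<'E'
import numpy as np,cv2
from bench import arm
from scipy.spatial.transform import Rotation as R
def cal(n):
    c=arm.get_calibration(n); return np.array(c["K"]),cv2.Rodrigues(np.array(c["rvec"]))[0],np.array(c["tvec"])
def ray(n,uv,z,c=None):
    "world point at height z seen at pixel uv"
    K,Rm,t=c or cal(n); d=Rm.T@np.linalg.solve(K,[*uv,1.]); o=-Rm.T@t
    return (o+d*(z-o[2])/d[2])
def proj(n,p,c=None):
    K,Rm,t=c or cal(n); q=K@(Rm@np.asarray(p,float)+t); return q[:2]/q[2]
def local(target):
    "shift in current tool axes to bring TCP to target (measured)"
    s=arm.read_state(); return R.from_quat(s["ee_rot"]).inv().apply(np.array(target)-s["position"])
E
python3 - <<'E'
from h import *
im=cv2.imread("pics/top0.png")[135:255,215:415]
cv2.imwrite("pics/topz.png",cv2.resize(im,None,fx=4,fy=4,interpolation=cv2.INTER_CUBIC))
for p in ((241,233),(319,230),(390,237),(225,235),(258,185),(357,187),(305,223)): print(p,ray("top",p,14).round(1))
K,Rm,t=cal("top"); print(-Rm.T@t); K,Rm,t=cal("scene"); print(-Rm.T@t)
print(proj("top",[198,592,248]),proj("scene",[198,592,248]))
E
```

```text
(241, 233) [439.9  64.5  14. ]
(319, 230) [ 453.4 -145.5   14. ]
(390, 237) [ 439.3 -339.7   14. ]
(225, 235) [433.5 106.9  14. ]
(258, 185) [573.1  25.9  14. ]
(357, 187) [ 575.6 -248.3   14. ]
(305, 223) [ 471.5 -106.9   14. ]
[ 380.55975796 -125.98984364  997.07794864]
[-189.71834778 -668.44923577  442.28431616]
[-69.14022115 345.37226508] [-40.53201177 103.66432185]
```

View pics/topz.png

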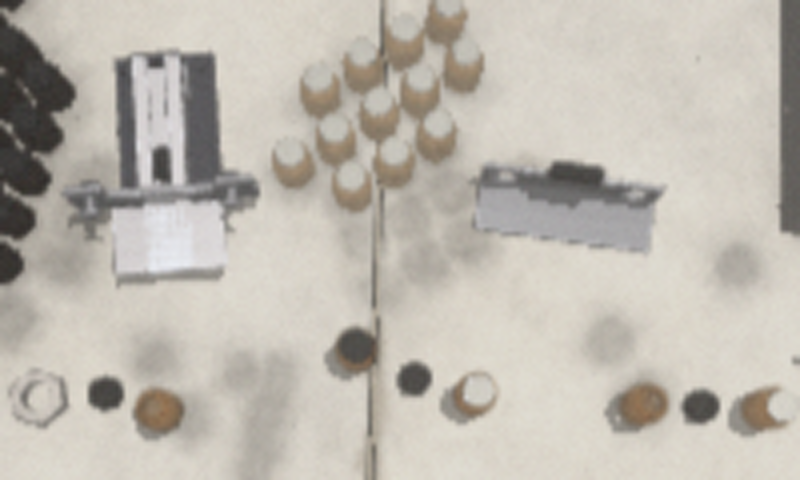

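The top view zoom gives: tongue front edge about (118,280)-(224,273), caps at (106,393), (414,379), (701,406), keeper with foot toward the robot, yawed a few degrees. Now I'll measure, and work out a move to view with the wrist camera.

```bash
python3 - <<'E'
from h import *
c=cal("top")
def z(p,h): return ray("top",(215+(p[0]+.5)/4-.5,135+(p[1]+.5)/4-.5),h,c).round(1)
im=cv2.imread("pics/top0.png").astype(int).max(2)
for u,v in ((241,233),(318.5,229.5),(390,236.5)):
    a=im[int(v)-6:int(v)+7,int(u)-6:int(u)+7]; w=np.clip(130-a,0,60); yy,xx=np.mgrid[int(v)-6:int(v)+7,int(u)-6:int(u)+7]
    print("cap",ray("top",((w*xx).sum()/w.sum(),(w*yy).sum()/w.sum()),12,c).round(1))
print("tongue",z((118,277),30),z((224,272),30))
print("ears",z((70,190),72),z((255,182),72))
print("keeper foot",z((475,228),4),z((650,250),4)," top",z((480,170),42),z((660,188),42),"grip",z((577,170),62))
for n,p,h in (("nut",(40,398),18),("capped",(355,345),60),("plug",(478,390),63),("empty",(642,402),55),("plug2",(780,408),63),("empty",(160,408),55)): print(n,z(p,h))
s=arm.read_state(); Rm=R.from_quat(s["ee_rot"])
print("shift",local([470,25,260]))
E
```

```text
cap [440.   64.7  12. ]
cap [ 455.2 -143.1   12. ]
cap [ 441.4 -339.4   12. ]
tongue [517.2  57.8  30. ] [522.6 -12.9  30. ]
ears [567.3  84.1  72. ] [576.2 -35.2  72. ]
keeper foot [ 562.4 -183.3    4. ] [ 550.4 -306.4    4. ]  top [ 595.5 -183.7   42. ] [ 586.8 -306.4   42. ] grip [ 593.  -247.1   62. ]
nut [435.6 107.1  18. ]
capped [ 472.6 -103.4   60. ]
plug [ 445.3 -183.8   63. ]
empty [ 440.8 -291.7   55. ]
plug2 [ 438.6 -380.4   63. ]
empty [429.   21.1  55. ]
shift [437.87893818 451.66503279 -11.74591969]
```

```bash
python3 jog.py '438 452 -12 0 0 1.173;438 452 -12 0 0 1.173;438 452 -12 0 0 1.173;438 452 -12 0 0 1.173;438 452 -12 0 0 1.173;438 452 -12 0 0 1.173;438 452 -12 0 0 1.173;438 452 -12 0 0 1.173;438 452 -12 0 0 1.173;438 452 -12 0 0 1.173' 45
python3 -c "
from h import *
print(local([470,25,260])); print(R.from_quat(arm.read_state()['ee_rot']).as_matrix().round(3))"
```

```text
clock: 1.1
position: [414.4, 139.9, 257.9]
ee_rot: [0.733, -0.68, -0.0, -0.0]
contact_force: [1.9, 0.6, -0.2]
gripper_width: 45.1
grasp_force: 0.0
[118.76306044 -46.7666248   -2.13903558]
[[ 0.075 -0.997  0.   ]
 [-0.997 -0.075  0.   ]
 [-0.    -0.    -1.   ]]
```

```bash
python3 jog.py '50 -20 0 0 0 0;100 -40 0 0 0 0;118 -46 0 0 0 0;118 -46 0 0 0 0;118 -46 0 0 0 0'
python3 - <<'E'
from h import *
c=cal("wrist");im=arm.get_image("wrist");cv2.imwrite("pics/w1.png",im)
np.savez("w1.npz",K=c[0],R=c[1],t=c[2])
print(-c[1].T@c[2],c[1].round(3))
for p in ((440,64.7,14),(568,26,30),(519.9,22.5,30)): print(proj("wrist",p,c))
E
```

```text
clock: 1.6
position: [468.8, 27.1, 257.3]
ee_rot: [0.732, -0.681, -0.0, 0.0]
contact_force: [0.4, -1.0, 0.6]
gripper_width: 45.4
grasp_force: 0.0
[475.54140707 -56.51349178 383.07372625] [[-0.997 -0.074  0.002]
 [-0.069  0.943  0.325]
 [-0.026  0.324 -0.946]]
[338.11010964 193.21510001]
[237.69048758 160.15673911]
[277.16617407 160.18515761]
```

View pics/w1.png

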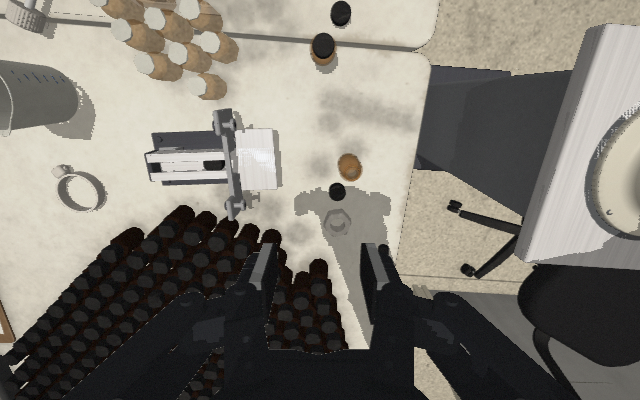

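Wrist: cap at (337,191), tongue edge near column 277, rows 128–190, in agreement with top estimates. Zoom on the magazine.

```bash
python3 - <<'E'
from h import *
im=cv2.imread("pics/w1.png")
cv2.imwrite("pics/w1z.png",cv2.resize(im[100:220,200:360],None,fx=5,fy=5,interpolation=cv2.INTER_CUBIC))
f=np.load("w1.npz");c=(f["K"],f["R"],f["t"])
g=im.astype(int).max(2)
for u,v in ((337,191),(341,13)):
    yy,xx=np.mgrid[v-11:v+12,u-11:u+12];w=np.clip(90-g[v-11:v+12,u-11:u+12],0,50)
    print(ray("wrist",((w*xx).sum()/w.sum(),(w*yy).sum()/w.sum()),11,c).round(1))
E
```

```text
[441.6  63.5  11. ]
[ 457.2 -143.7   11. ]
```

View pics/w1z.png

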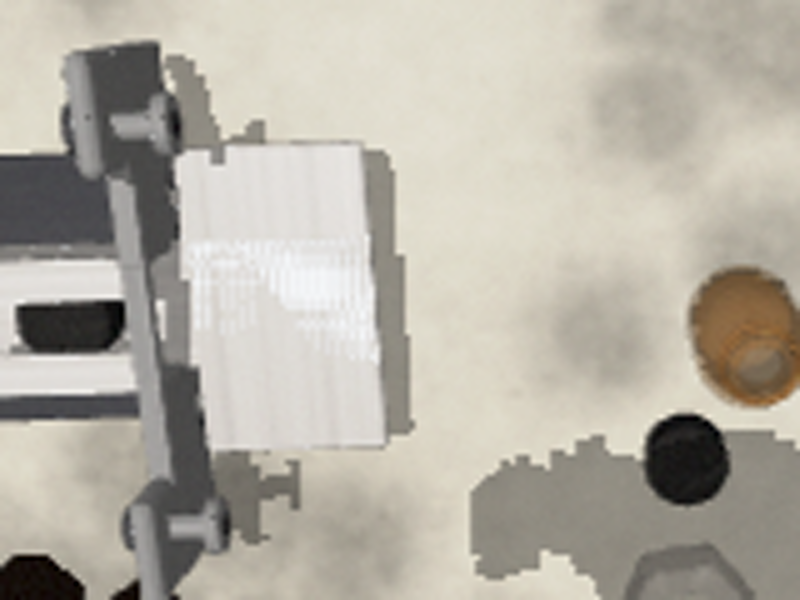

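Tongue corners at zoom (361,142) and (386,446); screw heads at (163,122) and (215,525); cap_in visible in the slot behind the plate (70,325).

```bash
python3 - <<'E'
from h import *
f=np.load("w1.npz");c=(f["K"],f["R"],f["t"])
def z(p,h): return ray("wrist",(200+(p[0]+.5)/5-.5,100+(p[1]+.5)/5-.5),h,c).round(1)
print("tongue R,L",z((362,142),30),z((387,446),30))
print("heads back R,L",z((155,122),60),z((207,525),60))
print("head front",z((178,125),60),z((227,525),60))
s=arm.read_state();print(s["position"],s["ee_rot"]);Rm=R.from_quat(s["ee_rot"])
for p in ([440.8,64,100],[440.8,64,20]): print(local(p))
E
```

```text
tongue R,L [527.1 -15.6  30. ] [519.1  59.2  30. ]
heads back R,L [567.1 -20.   60. ] [557.1  72.   60. ]
head front [562.2 -19.8  60. ] [552.4  71.7  60. ]
[468.64807456  27.70876914 257.51424654] [ 7.32979368e-01 -6.80250764e-01 -2.85038592e-04  2.49926315e-04]
[-38.25324343  24.94750878 157.5360839 ]
[-38.24701706  24.88717461 237.53606091]
```

```bash
python3 jog.py '-20 12 40 0 0 -0.025;-38 25 80 0 0 -0.025;-38 25 130 0 0 -0.025;-38 25 165 0 0 -0.025;-38 25 190 0 0 -0.025;-38 25 205 0 0 -0.025;-38 25 205 0 0 -0.025' 45
python3 -c "
from h import *
print(local([440.8,64,18]));print(arm.read_state()['contact_force'])"
```

```text
clock: 2.35
position: [439.5, 64.1, 51.1]
ee_rot: [0.742, -0.67, -0.001, 0.002]
contact_force: [0.3, -0.4, -1.0]
gripper_width: 44.8
grasp_force: 0.0
[ 0.19900946 -1.45064677 33.10768244]
[ 0.26554394 -0.35889976 -1.00204429]
```

```bash
python3 jog.py '0 -1 15 0 0 0;0 -1 27 0 0 0;0 -1 33 0 0 0;0 -1 33 0 0 0' 45 && python3 jog.py '0 0 0 0 0 0;0 0 0 0 0 0;0 0 0 0 0 0;0 0 0 0 0 0;0 0 0 0 0 0' 15
```

```text
clock: 2.75
position: [442.2, 64.3, 20.0]
ee_rot: [0.742, -0.67, -0.0, 0.0]
contact_force: [-0.6, 0.7, -0.1]
gripper_width: 45.0
grasp_force: 0.0
clock: 3.25
position: [442.7, 64.2, 21.0]
ee_rot: [0.742, -0.671, 0.0, -0.001]
contact_force: [-2.0, 0.9, 6.3]
gripper_width: 19.1
grasp_force: 58.6
```

```bash
python3 jog.py '0 0 -20 0 0 0;0 0 -60 0 0 0;0 0 -90 0 0 0;0 0 -90 0 0 0'
python3 - <<'E'
from h import *
s=arm.read_state();print(s["gripper_width"],s["grasp_force"])
im=arm.get_image("wrist");cv2.imwrite("pics/w2.png",im)
a=cv2.resize(im[200:400,180:460],None,fx=2.5,fy=2.5);cv2.imwrite("pics/w2z.png",a)
print(local([537.2,23.4,110]))
E
```

```text
clock: 3.65
position: [444.9, 65.0, 114.2]
ee_rot: [0.742, -0.671, 0.002, -0.005]
contact_force: [1.4, 0.0, 0.9]
gripper_width: 19.6
grasp_force: 58.8
19.574852193693822 58.837913274765015
[ 50.17605679 -89.18696682   2.5392508 ]
```

View pics/w2z.png

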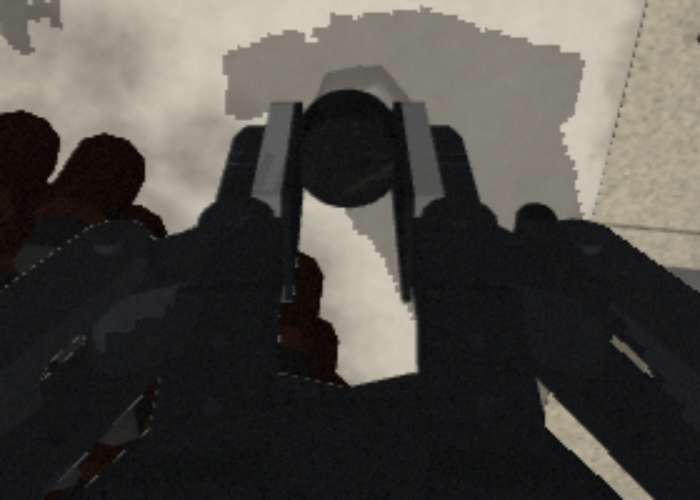

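Cap held level between the pads, top up. Carry to the tongue.

```bash
python3 jog.py '20 -40 3 0 0 0;45 -80 5 0 0 0;50 -87 15 0 0 0;50 -87 30 0 0 0;50 -87 40 0 0 0;50 -87 40 0 0 0;50 -87 40 0 0 0'
python3 -c "
from h import *
print(local([535.2,23.2,52]));print(arm.read_state()['contact_force'])"
```

```text
clock: 4.4
position: [533.2, 22.8, 69.5]
ee_rot: [0.742, -0.671, -0.0, 0.001]
contact_force: [-0.2, -0.5, -0.2]
gripper_width: 19.5
grasp_force: 58.9
[-0.16593231 -2.08350834 17.49433205]
[-0.19084257 -0.48152173 -0.22872415]
```

```bash
python3 jog.py '0 -2 9 0 0 0;0 -2 15 0 0 0;0 -2 18 0 0 0;0 -2 18 0 0 0;0 -2 18 0 0 0' && python3 jog.py '0 0 0 0 0 0;0 0 0 0 0 0;0 0 0 0 0 0' 28
python3 -c "
from h import *
im=arm.get_image('wrist');cv2.imwrite('pics/w3.png',im)
cv2.imwrite('pics/w3z.png',cv2.resize(im[190:350,200:420],None,fx=3.5,fy=3.5))"
```

```text
clock: 4.9
position: [535.8, 23.0, 51.9]
ee_rot: [0.742, -0.671, 0.0, 0.0]
contact_force: [-1.7, -0.5, 0.5]
gripper_width: 19.4
grasp_force: 58.8
clock: 5.2
position: [535.8, 22.9, 52.0]
ee_rot: [0.742, -0.671, 0.0, -0.0]
contact_force: [0.4, 0.1, -0.2]
gripper_width: 28.2
grasp_force: 0.0
```

View pics/w3z.png

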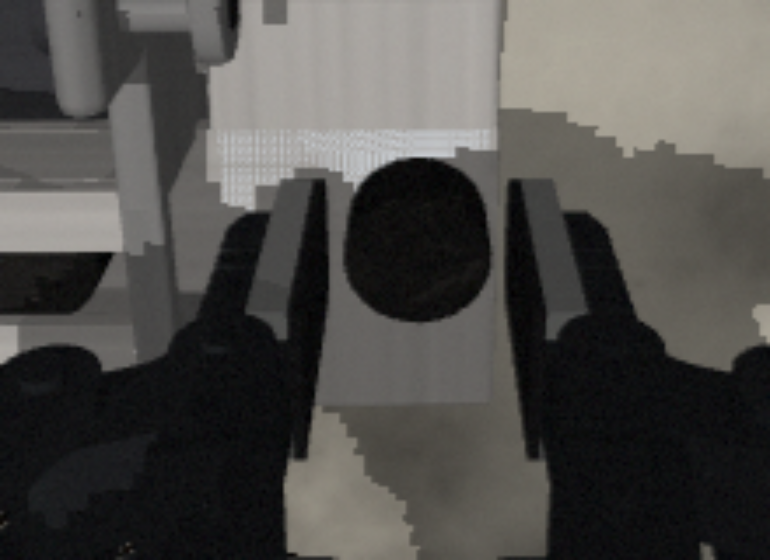

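Cap sits upright on the tongue between open fingers: cap centre at crop (418,240), tongue's front-left corner at (491,404). Check lateral alignment.

```bash
python3 - <<'E'
from h import *
c=cal("wrist")
z=lambda p,h: ray("wrist",(200+(p[0]+.5)/3.5-.5,190+(p[1]+.5)/3.5-.5),h,c)
C=z((418,240),40);L=z((491,404),30);e=z((503,20),30);L2=z((330,405),30)
print("cap",C,"corner",L,"front edge pt",e, "edge yaw",np.arctan2(-(e-L)[0]*-1,-(e-L)[1]*-1), "side yaw",np.arctan2(*(L2-L)[1::-1]))
d=e-L;print(np.arctan2(d[0],-d[1]))
for yw in (.08,.1,.11):
    ax=np.array([np.cos(yw),np.sin(yw),0]);ay=np.array([-ax[1],ax[0],0]);r=C-L
    print(yw,r@ax,r@ay, "tongue mid",L-38*ay,"mouth",L-38*ay+48*ax)
print(arm.read_state()["position"])
E
```

```text
cap [536.06327772  21.89073905  40.        ] corner [519.45833977  59.10528285  30.        ] front edge pt [526.42476269 -11.43110826  30.        ] edge yaw 3.0431483789479405 side yaw 0.10785380680668553
0.09844427464185274
0.08 13.577841598378168 -38.42249928978572 tongue mid [522.49509814  21.22681801  30.        ] mouth [570.34158005  25.06272332  30.        ]
0.1 12.806727363754977 -38.68635377461518 tongue mid [523.2520096   21.29512457  30.        ] mouth [571.01220954  26.08712857  30.        ]
0.11 12.419229942670144 -38.812484612239366 tongue mid [523.6299152   21.33495113  30.        ] mouth [571.33980791  26.60430957  30.        ]
[535.78081349  22.90724432  51.97617171]
```

```bash
python3 jog.py '0 0 -14 0 0 0;0 0 -26 0 0 0;0 20 -26 0 0 0;0 38 -26 0 0 0;0 38 -26 0 0 0' && python3 jog.py '0 0 10 0.1 0 0;0 0 20 0.2 0 0;0 0 27 0.2 0 0;0 0 27 0.2 0 0;0 -8 27 0.2 0 0;0 -16 27 0.2 0 0;0 -24 27 0.2 0 0;0 -32 27 0.2 0 0;0 -38 27 0.2 0 0;0 -38 27 0.2 0 0' 0
python3 -c "
from h import *
s=arm.read_state();M=np.array([570.8,27.1,30]);yw=.1
print(R.from_euler('z',-yw).apply(s['position']-M),s['contact_force'])
im=arm.get_image('wrist');cv2.imwrite('pics/w4.png',im)
cv2.imwrite('pics/w4z.png',cv2.resize(im[190:350,200:420],None,fx=3.5,fy=3.5))"
```

```text
clock: 5.75
position: [495.8, 18.7, 78.3]
ee_rot: [0.741, -0.671, -0.001, 0.0]
contact_force: [-0.2, -0.7, 0.1]
gripper_width: 27.7
grasp_force: 0.0
clock: 6.75
position: [538.0, 23.4, 51.7]
ee_rot: [0.738, -0.668, 0.068, -0.075]
contact_force: [-0.3, 0.2, 3.3]
gripper_width: -0.1
grasp_force: 1.7
[-33.01083802  -0.4412003   21.66788381] [-0.28475467  0.18634438  3.31901447]
```

View pics/w4z.png

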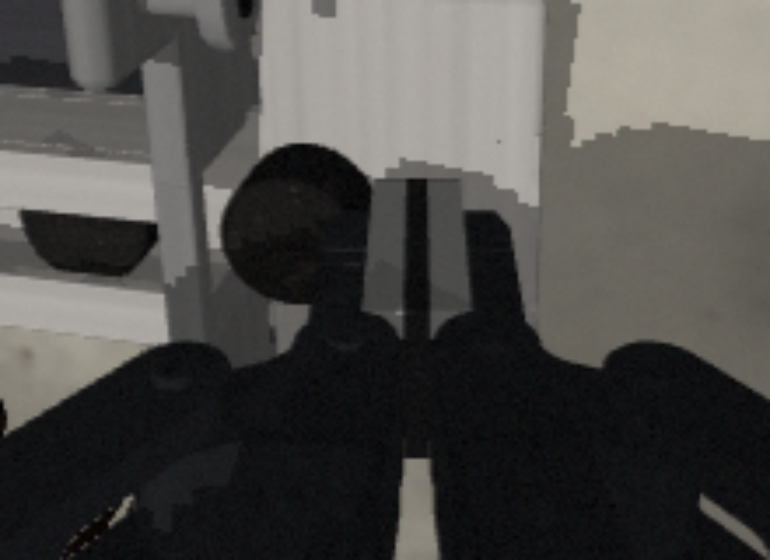

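```bash
python3 - <<'E'
from h import *
c=cal("wrist");s=arm.read_state()
z=lambda p,h: ray("wrist",(200+(p[0]+.5)/3.5-.5,190+(p[1]+.5)/3.5-.5),h,c)
M=np.array([571,26.1,30]);Q=R.from_euler('z',-.1)
for n,p,h in (("cap",(297,224),40),("rightfrontcorner",(543,0),30),("fingerback",(368,180),37),("slotlow",(80,283),50),("slothi",(80,192),50)): print(n,Q.apply(z(p,h)-M).round(1))
t=R.from_quat(s['ee_rot']);print("per mm of mag x, +1mm z:",t.inv().apply(Q.inv().apply([1,0,0])),t.inv().apply([0,0,1]))
E
```

```text
cap [-11.6  -1.1  10. ]
rightfrontcorner [-47.6 -37.    0. ]
fingerback [-22.4  -8.3   7. ]
slotlow [20.9  7.5 20. ]
slothi [19.  -8.6 20. ]
per mm of mag x, +1mm z: [-1.18400168e-04 -9.79535729e-01  2.01270321e-01] [-6.40186501e-04 -2.01270207e-01 -9.79535550e-01]
```

```bash
python3 jog.py '0 -5 0.3 0 0 0;0 -10 1.3 0 0 0;0 -15 2.3 0 0 0;0 -20 3.3 0 0 0;0 -20 3.3 0 0 0'
cat > st.py <<'E'
from h import *
s=arm.read_state();M=np.array([570.8,27.1,30]);Q=R.from_euler('z',-.1)
p=Q.apply(s['position']-M);t=R.from_quat(s['ee_rot'])
print("mag pos",p.round(1),"F",Q.apply(s['contact_force']).round(1),"euler(mag)",(Q*t).as_rotvec().round(3))
E
python3 st.py
```

```text
clock: 7.3
position: [556.3, 24.9, 51.7]
ee_rot: [0.738, -0.668, 0.067, -0.074]
contact_force: [-1.8, -0.9, 4.2]
gripper_width: 0.1
grasp_force: 2.9
mag pos [-14.6  -0.8  21.7] F [-1.9 -0.7  4.2] euler(mag) [-2.116  2.117 -0.212]
```

```bash
python3 jog.py '0 -2 -0.3 0 0 0;0 -4 -0.3 0 0 0;0 -6.2 -0.3 0 0 0;0 -6.2 -0.3 0 0 0;0 -6.2 -0.3 0 0 0'; python3 st.py
python3 -c "
from h import *
im=arm.get_image('wrist');cv2.imwrite('pics/w5.png',im)
cv2.imwrite('pics/w5z.png',cv2.resize(im[190:350,140:420],None,fx=2.8,fy=2.8))"
```

```text
clock: 7.8
position: [556.8, 24.7, 51.7]
ee_rot: [0.738, -0.668, 0.064, -0.069]
contact_force: [-15.1, 6.1, 11.1]
gripper_width: 0.4
grasp_force: 9.9
mag pos [-14.2  -1.   21.7] F [-14.4   7.6  11.1] euler(mag) [-2.122  2.124 -0.204]
```

View pics/w5z.png

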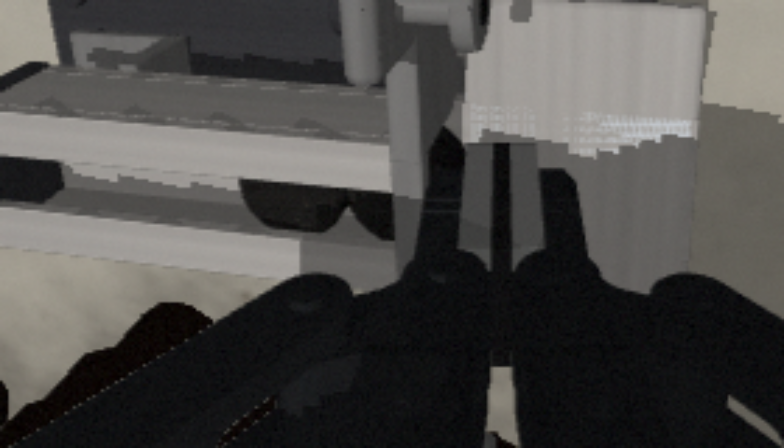

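The view shows cap a inside and touching cap_in through the slot; the finger's thicker back now bears on the plate's top edge (F −14 N), so a steeper tilt is needed for the tip to reach in. Testing that now.

```bash
python3 jog.py '0 10 -3 0 0 0;0 16 -4 0.15 0 0;0 16 -4 0.3 0 0;0 16 -4 0.45 0 0;0 16 -4 0.5 0 0;0 16 -4 0.5 0 0'; python3 st.py
python3 -c "
from h import *
t=R.from_quat(arm.read_state()['ee_rot']);Q=R.from_euler('z',.1)
print(t.inv().apply(Q.apply([1,0,0])),t.inv().apply([0,0,1]))"
```

```text
clock: 8.45
position: [557.2, -6.3, 67.7]
ee_rot: [0.73, -0.635, 0.121, -0.222]
contact_force: [-15.1, 58.6, 66.6]
gripper_width: 0.1
grasp_force: 36.4
mag pos [-16.9 -31.9  37.7] F [-9.2 59.8 66.6] euler(mag) [-1.933  1.86  -0.367]
[ 0.06490128 -0.87849334  0.47332577] [-0.10428867 -0.47769956 -0.8723113 ]
```

```bash
python3 -c "
from h import *
s=arm.read_state();print(s['clock'],s['joints'],s['joint_vel'],s['joint_efforts'],s['wrist_torque'],s['contact_force'])
t=R.from_quat(s['ee_rot']);Q=R.from_euler('z',.1);print((t.as_matrix()).round(2))
im=arm.get_image('scene');cv2.imwrite('pics/s6.png',im)
cv2.imwrite('pics/s6z.png',cv2.resize(im[100:280,200:440],None,fx=3.3,fy=3.3,interpolation=cv2.INTER_CUBIC))"
```

```text
8.45 [ 0.2187805   0.36743413 -0.5508703  -0.42614336 -0.15953526  0.3240882 ] [-3.65554509e-01  7.54752249e-03  3.85906183e-01 -1.85942069e+00
 -4.03142871e-04  2.17908978e+00] [-32.67728448   3.95225868 -11.08362436   5.45585006   0.81400467
  -1.82807676] [17.03088918 -4.33230296  8.50967091] [-15.09043968  58.57133419  66.61210183]
[[ 0.16 -0.87  0.46]
 [-0.98 -0.09  0.17]
 [-0.1  -0.48 -0.87]]
```

View pics/s6z.png

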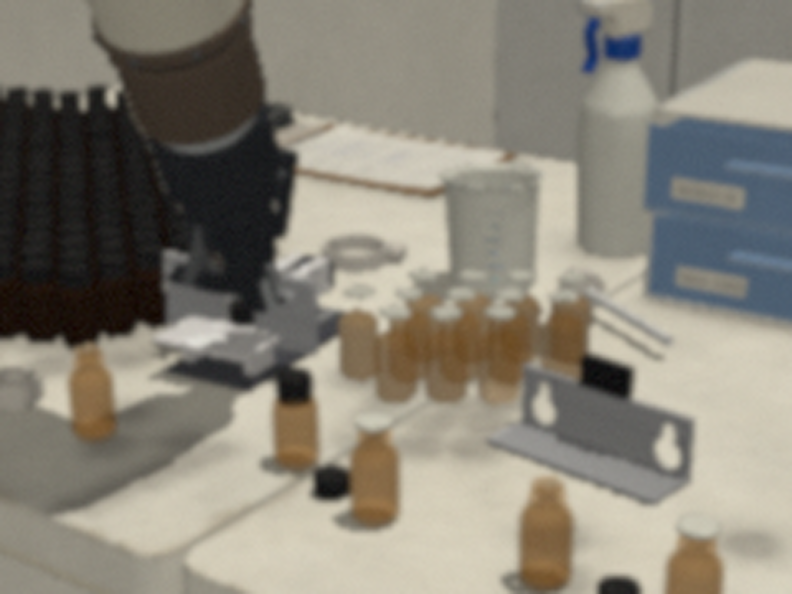

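Joint 5 is at its limit (−0.16): a steep tilt away from the robot isn't feasible. Retreat along the tool and undo the tilt.

```bash
python3 jog.py '0 0 -20 -0.1 0 0;0 0 -40 -0.25 0 0'; python3 st.py; python3 -c "
from h import *
s=arm.read_state();print(s['joints'])"
```

```text
clock: 8.7
position: [525.1, -21.9, 90.9]
ee_rot: [0.749, -0.651, 0.033, -0.116]
contact_force: [0.5, 0.1, -1.6]
gripper_width: 0.1
grasp_force: 0.0
mag pos [-50.3 -44.2  60.9] F [ 0.5  0.1 -1.6] euler(mag) [-2.099  2.017 -0.113]
[ 0.21553957  0.33053109 -0.50578307 -0.17269153 -0.51487811  0.06556127]
```

```bash
python3 jog.py '0 0 0 0 0 0;0 0 0 0 0 0'; cat >> st.py <<'E'
import sys
W=R.from_matrix(np.array([[0,-1,0],[-1,0,0],[0,0,-1]]).T)  # tool x=-y, y=-x (mag)
W=Q.inv()*W
def go(w,yaw=0,tilt=0):
    "w world target"
    T=R.from_euler('z',yaw)*W*R.from_rotvec([tilt,0,0])
    print("shift",t.inv().apply(np.array(w)-s['position']).round(1),"turn",(t.inv()*T).as_rotvec().round(3))
def mag(p): return Q.inv().apply(p)+M
if len(sys.argv)>3: go([float(a) for a in sys.argv[1:4]],*[float(a) for a in sys.argv[4:]])
E
python3 st.py 470 -143 120
```

```text
clock: 8.9
position: [527.5, -22.4, 90.2]
ee_rot: [0.748, -0.652, 0.035, -0.119]
contact_force: [0.1, 0.1, -0.6]
gripper_width: 0.5
grasp_force: 0.0
mag pos [-48.  -45.   60.2] F [ 0.1  0.1 -0.6] euler(mag) [-2.092  2.015 -0.12 ]
shift [107.   63.7 -56.8] turn [-0.225  0.108  0.037]
```

```bash
python3 st.py 457.5 -143 110 -0.25; python3 st.py 457.5 -143 60 -0.25
```

```text
mag pos [-48.  -45.   60.2] F [ 0.1  0.1 -0.6] euler(mag) [-2.092  2.015 -0.12 ]
shift [106.2  78.  -49.7] turn [-0.21   0.136  0.286]
mag pos [-48.  -45.   60.2] F [ 0.1  0.1 -0.6] euler(mag) [-2.092  2.015 -0.12 ]
shift [111.4  89.2  -1.3] turn [-0.21   0.136  0.286]
```

```bash
python3 jog.py '10 8 -30 -0.1 0.07 0.1;50 36 -45 -0.2 0.13 0.2;90 65 -50 -0.21 0.136 0.286;106 78 -50 -0.21 0.136 0.286;106 78 -50 -0.21 0.136 0.286;106 78 -50 -0.21 0.136 0.286' 45; python3 st.py 457.5 -143 20 -0.25
```

```text
clock: 9.5
position: [456.2, -143.4, 109.5]
ee_rot: [-0.652, 0.758, 0.001, -0.002]
contact_force: [0.7, 1.0, 0.1]
gripper_width: 45.3
grasp_force: 0.0
mag pos [-131.  -158.2   79.5] F [0.8 1.  0.1] euler(mag) [ 1.924 -2.48  -0.003]
shift [-0.7 -1.5 89.5] turn [ 0.003 -0.001 -0.001]
```

```bash
python3 jog.py '0 -1 30 0 0 0;0 -1 55 0 0 0;0 -1 75 0 0 0;0 -1 86 0 0 0;0 -1 90 0 0 0;0 -1 90 0 0 0' && python3 jog.py '0 0 0 0 0 0;0 0 0 0 0 0;0 0 0 0 0 0;0 0 0 0 0 0;0 0 0 0 0 0' 15 && python3 jog.py '0 0 -20 0 0 0;0 0 -60 0 0 0;0 0 -90 0 0 0;0 0 -90 0 0 0'; python3 st.py $(python3 -c "
from st import *
print(*mag([-35,0,62]))"|tail -1)
```

```text
clock: 10.1
position: [458.0, -143.0, 20.3]
ee_rot: [-0.653, 0.758, 0.0, -0.001]
contact_force: [0.1, -0.9, 0.6]
gripper_width: 45.3
grasp_force: 0.0
clock: 10.6
position: [458.4, -143.3, 21.6]
ee_rot: [-0.652, 0.758, -0.0, -0.0]
contact_force: [-1.8, 1.6, 6.4]
gripper_width: 19.3
grasp_force: 58.7
clock: 11.0
position: [460.8, -143.5, 114.9]
ee_rot: [-0.653, 0.758, -0.003, 0.003]
contact_force: [0.9, 0.1, 0.3]
gripper_width: 19.1
grasp_force: 58.8
mag pos [-126.5 -158.7   84.9] F [ 0.9 -0.   0.3] euler(mag) [-1.926  2.476 -0.011]
shift [-176.4  -49.4   23.2] turn [-0.008 -0.001 -0.249]
```

```bash
python3 jog.py '-47 -13 0 0 0 -0.1;-94 -26 0 0 0 -0.2;-141 -39 0 0 0 -0.25;-176 -49 3 0 0 -0.25;-176 -49 20 0 0 -0.25;-176 -49 40 0 0 -0.25;-176 -49 46 0 0 -0.25;-176 -49 46 0 0 -0.25'; python3 st.py $(python3 -c "
from st import *
print(*mag([-35,0,22]))"|tail -1)
```

```text
clock: 11.8
position: [531.4, 23.0, 63.0]
ee_rot: [0.742, -0.671, -0.001, 0.003]
contact_force: [-0.6, -0.3, 0.6]
gripper_width: 19.4
grasp_force: 58.8
mag pos [-39.6  -0.1  33. ] F [-0.7 -0.3  0.6] euler(mag) [ 2.218 -2.218 -0.004]
shift [-0.2 -4.6 10.9] turn [ 0.005 -0.002  0.   ]
```

```bash
python3 jog.py '0 -4 4 0 0 0;0 -4 9 0 0 0;0 -4 11 0 0 0;0 -4 11 0 0 0;0 -4 11 0 0 0' && python3 jog.py '0 0 0 0 0 0;0 0 0 0 0 0;0 0 0 0 0 0' 28; python3 st.py
```

```text
clock: 12.3
position: [536.4, 23.7, 53.3]
ee_rot: [0.742, -0.671, -0.0, 0.001]
contact_force: [-0.3, 0.1, 0.2]
gripper_width: 19.3
grasp_force: 58.8
clock: 12.6
position: [536.4, 23.8, 53.3]
ee_rot: [0.742, -0.671, -0.0, 0.001]
contact_force: [0.1, -0.2, -0.1]
gripper_width: 27.9
grasp_force: 0.0
mag pos [-34.6   0.2  23.3] F [ 0.1 -0.2 -0.1] euler(mag) [ 2.220e+00 -2.219e+00 -1.000e-03]
```

```bash
python3 jog.py '0 0 -14 0 0 0;0 0 -26 0 0 0;0 20 -26 0 0 0;0 38 -26 0 0 0;0 38 -26 0 0 0' && python3 jog.py '0 0 10 0.1 0 0;0 0 20 0.2 0 0;0 0 26 0.2 0 0;0 -8 26 0.2 0 0;0 -16 26 0.2 0 0;0 -23 26 0.2 0 0;0 -30 26 0.2 0 0;0 -37 26 0.2 0 0;0 -44 26 0.2 0 0;0 -50 26 0.2 0 0' 0; python3 st.py $(python3 -c "
from st import *
print(*mag([-15.5,0,23.2]))"|tail -1) 0 0.2
```

```text
clock: 13.1
position: [496.5, 19.6, 79.6]
ee_rot: [0.742, -0.671, -0.001, 0.002]
contact_force: [0.5, -0.3, -0.3]
gripper_width: 27.7
grasp_force: 0.0
clock: 14.1
position: [549.0, 25.1, 53.1]
ee_rot: [0.738, -0.667, 0.066, -0.073]
contact_force: [-0.4, -0.1, 0.8]
gripper_width: -0.1
grasp_force: 0.2
mag pos [-21.9   0.2  23.1] F [-0.4 -0.1  0.8] euler(mag) [-2.118  2.118 -0.211]
shift [ 0.2 -6.3  1.2] turn [ 0.002 -0.001  0.001]
```

```bash
python3 jog.py '0 -3 0.6 0 0 0;0 -6.2 1.2 0 0 0;0 -6.2 1.2 0 0 0;0 -6.2 1.2 0 0 0'; python3 st.py; python3 jog.py '0 12 -3 0 0 0;0 15 -35 -0.1 0 0;0 5 -70 -0.2 0 0;0 5 -70 -0.2 0 0';  python3 - <<'E'
from h import *
c=cal("wrist");im=arm.get_image("wrist");cv2.imwrite("pics/w7.png",im);np.savez("w7.npz",K=c[0],R=c[1],t=c[2])
# rectify roof slot plane z=44 (cap tops) along mag centreline: darkness profile
M=np.array([571,26.1,0]);Q=R.from_euler('z',.1)
for h in (44,):
  for y in (-3,0,3):
    v=[]
    for x in range(-20,96,3):
        u=proj("wrist",Q.apply([x,y,h])+M,c); v.append(int(im[int(round(u[1])),int(round(u[0]))].max()) if 0<=u[0]<640 and 0<=u[1]<400 else -1)
    print(y,v)
E
python3 st.py 441.5 -338.5 115 0.05
```

```text
clock: 14.5
position: [554.4, 25.6, 53.1]
ee_rot: [0.738, -0.667, 0.066, -0.073]
contact_force: [0.6, -0.2, -1.2]
gripper_width: -0.4
grasp_force: 0.0
mag pos [-16.5   0.1  23.1] F [ 0.6 -0.3 -1.2] euler(mag) [-2.119  2.118 -0.211]
clock: 14.9
position: [540.2, 25.0, 125.3]
ee_rot: [0.742, -0.67, 0.002, -0.002]
contact_force: [0.4, 0.5, -0.2]
gripper_width: 0.0
grasp_force: 0.0
-3 [186, 175, 177, 186, 171, 22, 29, 43, 118, 127, 173, 174, 172, 173, 174, 178, 175, 175, 175, 175, 177, 177, 177, 170, 167, 170, 167, 169, 169, 169, 171, 169, 167, 168, 167, 166, 165, 166, 164]
0 [184, 173, 172, 183, 166, 27, 39, 58, 121, 111, 27, 32, 21, 41, 24, 22, 20, 24, 30, 32, 14, 24, 26, 27, 34, 30, 27, 83, 166, 166, 165, 161, 162, 161, 163, 96, 24, 28, 19]
3 [172, 170, 163, 173, 159, 34, 35, 59, 119, 110, 30, 34, 75, 34, 34, 28, 29, 26, 24, 31, 26, 28, 31, 31, 30, 29, 26, 163, 163, 163, 163, 162, 165, 163, 163, 95, 25, 24, 24]
mag pos [-31.5   0.8  94.4] F [ 1.  -0.1  1.4] euler(mag) [-2.22   2.218 -0.005]
shift [351.6 134.1   8.6] turn [-0.005  0.    -0.049]
```

```bash
python3 st.py 443.7 -339 115 -0.1; python3 jog.py '47 17 0 0 0 0.05;94 34 0 0 0 0.1;141 51 0 0 0 0.1;188 68 0 0 0 0.1;235 85 0 0 0 0.1;282 102 0 0 0 0.1;329 119 5 0 0 0.1;352 132 8 0 0 0.1;352 132 8 0 0 0.1;352 132 8 0 0 0.1' 45;  python3 st.py 443.7 -339 20 -0.1
```

```text
mag pos [-31.5   0.8  94.4] F [ 1.  -0.1  1.4] euler(mag) [-2.22   2.218 -0.005]
shift [352.3 131.9   8.6] turn [-0.005  0.001  0.101]
clock: 15.95
position: [438.7, -339.6, 112.5]
ee_rot: [-0.707, 0.708, 0.001, -0.002]
contact_force: [0.8, -0.1, -0.3]
gripper_width: 45.3
grasp_force: 0.0
mag pos [-168.  -351.7   82.5] F [ 0.8 -0.2 -0.3] euler(mag) [ 2.104 -2.329 -0.004]
shift [-0.7 -5.4 92.5] turn [ 0.004 -0.    -0.001]
```

```bash
python3 jog.py '0 -3 25 0 0 0;0 -4 45 0 0 0;0 -4 60 0 0 0;0 -4 60 0 0 0' ;python3 st.py 443.7 -339 20 -0.1;  python3 - <<'E'
from h import *
c=cal("wrist");im=arm.get_image("wrist").astype(int).max(2)
u=proj("wrist",[443,-339.5,12],c).round().astype(int);print(u)
a=im[u[1]-25:u[1]+26,u[0]-30:u[0]+31]
m=(a<60).astype(np.uint8);n,l,st,ce=cv2.connectedComponentsWithStats(m)
print([(st[i].tolist(),ray("wrist",(ce[i]+u-[30,25]),12,c).round(1).tolist()) for i in range(1,n) if st[i][4]>60])
E
```

```text
clock: 16.35
position: [442.7, -337.6, 51.3]
ee_rot: [0.708, -0.706, -0.003, 0.002]
contact_force: [-0.0, 0.2, 1.3]
gripper_width: 45.1
grasp_force: 0.0
mag pos [-163.9 -350.1   21.3] F [-0.   0.2  1.3] euler(mag) [ 2.107 -2.325 -0.009]
shift [ 1.5 -1.2 31.3] turn [0.007 0.001 0.002]
[318 234]
[([12, 4, 36, 35, 981], [443.6, -341.6, 12.0])]
```

```bash
python3 jog.py '2.5 -1 15 0 0 0;2.5 -1 25 0 0 0;2.5 -1 31 0 0 0;2.5 -1 31 0 0 0;2.5 -1 31 0 0 0' && python3 jog.py '0 0 0 0 0 0;0 0 0 0 0 0;0 0 0 0 0 0;0 0 0 0 0 0;0 0 0 0 0 0' 15 && python3 jog.py '0 0 -20 0 0 0;0 0 -60 0 0 0;0 0 -90 0 0 0;0 0 -90 0 0 0'; python3 st.py $(python3 -c "
from st import *
print(*mag([-35,0,62]))"|tail -1)
```

```text
clock: 16.9
position: [445.0, -342.2, 22.8]
ee_rot: [0.707, -0.707, -0.0, 0.001]
contact_force: [-0.1, 0.1, 0.3]
gripper_width: 45.4
grasp_force: 0.0
clock: 17.4
position: [445.1, -342.5, 23.3]
ee_rot: [0.707, -0.707, 0.0, 0.001]
contact_force: [-1.6, 1.4, 5.7]
gripper_width: 18.9
grasp_force: 58.7
clock: 17.8
position: [447.6, -343.5, 117.0]
ee_rot: [0.708, -0.707, 0.004, -0.0]
contact_force: [0.2, -0.6, -0.0]
gripper_width: 19.0
grasp_force: 58.7
mag pos [-159.6 -356.5   87. ] F [ 0.1 -0.6 -0. ] euler(mag) [-2.109  2.328 -0.014]
shift [-367.2  -88.7   23.5] turn [-0.006 -0.006 -0.099]
```

```bash
python3 jog.py '-47 -11 0 0 0 -0.05;-94 -22 0 0 0 -0.1;-141 -33 0 0 0 -0.1;-188 -45 0 0 0 -0.1;-235 -56 0 0 0 -0.1;-282 -68 0 0 0 -0.1;-329 -79 0 0 0 -0.1;-367 -88 0 0 0 -0.1;-367 -88 20 0 0 -0.1;-367 -88 40 0 0 -0.1'; python3 jog.py '0 0 0 0 0 0;0 0 0 0 0 0'; python3 st.py $(python3 -c "
from st import *
print(*mag([-35,-0.5,24]))"|tail -1)
python3 - <<'E'
from h import *
c=cal("wrist");s=arm.read_state();im=arm.get_image("wrist").astype(int).max(2)
p=s["position"]-[0,1,12];u=proj("wrist",p,c);print(u)
u=u.round().astype(int);Q=R.from_euler('z',.1)
for x in (-6,-3,0,3,6):
    v=[]
    for y in range(-20,21,2):
        q=proj("wrist",p+Q.apply([x,y,0]),c).round().astype(int);v.append(int(im[q[1],q[0]]))
    print(x,v)
E
```

```text
clock: 18.8
position: [532.9, 26.5, 70.9]
ee_rot: [0.742, -0.67, -0.0, 0.001]
contact_force: [-1.1, -0.4, 0.1]
gripper_width: 19.1
grasp_force: 58.7
clock: 19.0
position: [532.4, 24.6, 71.3]
ee_rot: [0.742, -0.671, -0.001, 0.002]
contact_force: [0.4, 0.7, -1.3]
gripper_width: 19.0
grasp_force: 58.7
mag pos [-38.4   1.4  41.3] F [ 0.4  0.7 -1.3] euler(mag) [ 2.219 -2.218 -0.003]
shift [ 1.8 -3.5 17.3] turn [ 0.004 -0.001  0.   ]
[319.41900572 258.34478249]
-6 [164, 104, 104, 103, 54, 3, 15, 14, 17, 16, 14, 14, 16, 24, 18, 13, 12, 101, 93, 94, 89]
-3 [168, 104, 105, 37, 10, 11, 5, 17, 21, 18, 15, 13, 8, 19, 25, 18, 14, 102, 90, 90, 88]
0 [169, 106, 104, 15, 10, 10, 15, 17, 9, 15, 18, 17, 15, 18, 19, 24, 18, 79, 93, 88, 84]
3 [164, 161, 103, 19, 10, 14, 15, 17, 13, 19, 17, 14, 14, 14, 17, 20, 18, 96, 85, 81, 80]
6 [169, 164, 103, 104, 9, 9, 13, 16, 18, 17, 15, 14, 16, 16, 18, 18, 45, 102, 86, 82, 79]
```

```bash
python3 jog.py '3 -3 6 0 0 0;3 -3 12 0 0 0;3 -3 16 0 0 0;3 -3 17 0 0 0;3 -3 17 0 0 0' && python3 jog.py '0 0 0 0 0 0;0 0 0 0 0 0;0 0 0 0 0 0' 28; python3 st.py
python3 - <<'E'
from h import *
c=cal("wrist");im=arm.get_image("wrist").astype(int).max(2);cv2.imwrite("pics/w8.png",im.astype(np.uint8))
M=np.array([571,26.1,44]);Q=R.from_euler('z',.1)
for x in (-38,-35,-32):
    v=[]
    for y in range(-20,21,2):
        q=proj("wrist",M+Q.apply([x,y,0]),c).round().astype(int);v.append(int(im[q[1],q[0]]))
    print(x,v)
for y in (-2,2):
    print(y,[int(im[tuple(proj("wrist",M+Q.apply([x,y,0]),c).round().astype(int)[::-1])]) for x in range(-60,31,2)])
E
```

```text
clock: 19.55
position: [535.8, 22.0, 54.5]
ee_rot: [0.742, -0.671, -0.001, 0.001]
contact_force: [0.5, 0.0, 0.5]
gripper_width: 19.4
grasp_force: 58.7
clock: 19.85
position: [536.0, 22.2, 55.0]
ee_rot: [0.742, -0.671, -0.0, 0.001]
contact_force: [-0.1, 0.3, 0.7]
gripper_width: 27.7
grasp_force: 0.0
mag pos [-35.1  -1.4  25. ] F [-0.1  0.3  0.7] euler(mag) [ 2.221e+00 -2.219e+00 -1.000e-03]
-38 [182, 195, 12, 11, 8, 17, 19, 10, 13, 16, 16, 18, 24, 15, 11, 36, 104, 102, 105, 106, 103]
-35 [182, 181, 14, 8, 8, 19, 18, 21, 11, 18, 16, 16, 15, 10, 18, 14, 102, 100, 101, 98, 101]
-32 [161, 171, 20, 10, 14, 14, 16, 14, 12, 15, 21, 13, 12, 10, 15, 43, 104, 104, 102, 103, 103]
-2 [17, 44, 64, 66, 15, 7, 102, 95, 17, 18, 20, 16, 16, 16, 15, 12, 16, 19, 84, 103, 16, 9, 76, 75, 74, 18, 21, 19, 16, 17, 13, 56, 75, 117, 119, 170, 170, 170, 171, 170, 170, 171, 170, 171, 170, 171]
2 [20, 67, 67, 63, 15, 10, 104, 102, 22, 20, 18, 18, 13, 14, 13, 18, 16, 19, 52, 105, 12, 17, 60, 77, 76, 12, 13, 21, 22, 26, 25, 55, 75, 73, 71, 19, 17, 20, 75, 15, 39, 32, 27, 27, 28, 22]
```

```bash
python3 jog.py '0 0 -14 0 0 0;0 0 -28 0 0 0;0 20 -28 0 0 0;0 40 -28 0 0 0' && python3 jog.py '0 0 0 0 0 0.15;0 0 0 0 0 0.3;0 0 0 0 0 0.45;0 0 0 0 0 0.6;0 0 0 0 0 0.75;0 0 0 0 0 0.9;0 0 0 0 0 1.05;0 0 0 0 0 1.2;0 0 0 0 0 1.35;0 0 0 0 0 1.5' 0; python3 jog.py '0 0 0 0 0 0.0708;0 0 0 0 0 0.0708;0 0 0 0 0 0.0708'; python3 st.py $(python3 -c "
from st import *
print(*mag([-75,-0.7,50]))"|tail -1) -1.5708; python3 -c "
from h import *
print(arm.read_state()['joints'])"
```

```text
clock: 20.3
position: [496.3, 18.3, 83.3]
ee_rot: [0.742, -0.671, -0.0, 0.001]
contact_force: [-0.5, 0.0, -0.9]
gripper_width: 27.6
grasp_force: 0.0
clock: 21.3
position: [496.2, 18.2, 83.0]
ee_rot: [-0.082, 0.997, -0.0, -0.001]
contact_force: [-0.6, -0.0, 0.4]
gripper_width: -0.0
grasp_force: 0.0
clock: 21.6
position: [496.2, 18.2, 83.0]
ee_rot: [-0.051, 0.999, -0.0, -0.001]
contact_force: [-0.5, 0.3, -0.2]
gripper_width: -0.0
grasp_force: 0.0
mag pos [-75.1  -1.4  53. ] F [-0.5  0.4 -0.2] euler(mag) [ 3.000e-03 -3.139e+00  1.000e-03]
shift [-0.1  0.7  3. ] turn [-0.001 -0.002  0.002]
[ 3.64453276e-01  3.64792514e-01 -5.13750024e-01  3.97787061e-04
 -6.94692629e-01 -1.83356633e+00]
```

```bash
python3 jog.py '0 0.7 12 0 -0.1 0;0 0.7 24 0 -0.2 0;0 0.7 30 0 -0.2 0;-8 0.7 30 0 -0.2 0;-16 0.7 30 0 -0.2 0;-23 0.7 30 0 -0.2 0;-30 0.7 30 0 -0.2 0;-37 0.7 30 0 -0.2 0;-44 0.7 30 0 -0.2 0;-50 0.7 30 0 -0.2 0'; python3 st.py;python3 -c "
from st import *
print(t.inv().apply(Q.inv().apply([1,0,0])),t.inv().apply([0,0,1]),s['joints'].round(2))"|tail -1
```

```text
clock: 22.6
position: [546.5, 23.9, 52.8]
ee_rot: [-0.05, 0.994, 0.004, 0.099]
contact_force: [-1.5, 0.3, 0.9]
gripper_width: 0.0
grasp_force: 0.2
mag pos [-24.5  -0.8  22.8] F [-1.4  0.4  0.9] euler(mag) [-1.000e-03  2.944e+00 -1.000e-03]
[-9.80543923e-01 -2.54575137e-04  1.96299643e-01] [-1.96299336e-01 -9.20817730e-04 -9.80543585e-01] [ 0.36  0.42 -0.61  0.15 -0.35 -1.97]
```

```bash
python3 jog.py '-3 0 0.5 0 0 0;-6 0 1.1 0 0 0;-8 0 1.5 0 0 0;-8 0 1.5 0 0 0'; python3 st.py; python3 jog.py '-1 0 0.2 0 0 0;-2 0 0.4 0 0 0;-2 0 0.4 0 0 0'; python3 st.py
```

```text
clock: 23.0
position: [554.1, 24.7, 52.9]
ee_rot: [-0.05, 0.994, 0.005, 0.099]
contact_force: [-0.0, -0.1, -0.4]
gripper_width: 0.0
grasp_force: 0.0
mag pos [-16.8  -0.7  22.9] F [-0.  -0.  -0.4] euler(mag) [-1.000e-03  2.944e+00 -1.000e-03]
clock: 23.3
position: [556.0, 24.9, 52.9]
ee_rot: [-0.05, 0.994, 0.005, 0.099]
contact_force: [0.9, -0.2, -0.7]
gripper_width: -0.0
grasp_force: 0.1
mag pos [-15.   -0.7  22.9] F [ 0.9 -0.3 -0.7] euler(mag) [-1.000e-03  2.944e+00 -1.000e-03]
```

```bash
for i in 1; do python3 jog.py '-0.7 0 0.1 0 0 0;-1 0 0.2 0 0 0;-1 0 0.2 0 0 0'; python3 st.py; python3 jog.py '-0.5 0 0.1 0 0 0;-1 0 0.2 0 0 0;-1 0 0.2 0 0 0'; python3 st.py; done
```

```text
clock: 23.6
position: [557.0, 25.0, 52.9]
ee_rot: [-0.05, 0.994, 0.004, 0.099]
contact_force: [-0.2, -0.5, 0.4]
gripper_width: -0.1
grasp_force: 0.1
mag pos [-14.   -0.7  22.9] F [-0.3 -0.5  0.4] euler(mag) [-1.000e-03  2.944e+00 -1.000e-03]
clock: 23.9
position: [558.1, 25.1, 52.9]
ee_rot: [-0.05, 0.994, 0.004, 0.099]
contact_force: [-0.7, 0.5, 0.3]
gripper_width: -0.2
grasp_force: 0.1
mag pos [-12.9  -0.7  22.9] F [-0.6  0.5  0.3] euler(mag) [-1.000e-03  2.944e+00 -1.000e-03]
```

```bash
for i in 1; do python3 jog.py '-0.5 0 0.1 0 0 0;-1 0 0.2 0 0 0;-1 0 0.2 0 0 0'; python3 st.py; python3 jog.py '-0.5 0 0.1 0 0 0;-1 0 0.2 0 0 0;-1 0 0.2 0 0 0'; python3 st.py; done
```

```text
clock: 24.2
position: [558.6, 25.0, 52.7]
ee_rot: [-0.05, 0.994, 0.004, 0.098]
contact_force: [-1.5, -0.0, 0.7]
gripper_width: 0.0
grasp_force: 0.6
mag pos [-12.3  -0.8  22.7] F [-1.5  0.1  0.7] euler(mag) [-0.000e+00  2.945e+00 -2.000e-03]
clock: 24.5
position: [558.9, 24.9, 52.5]
ee_rot: [-0.05, 0.994, 0.004, 0.097]
contact_force: [-3.8, 0.3, 1.8]
gripper_width: 0.2
grasp_force: 2.1
mag pos [-12.   -1.   22.5] F [-3.8  0.7  1.8] euler(mag) [-0.000e+00  2.946e+00 -2.000e-03]
```

```bash
python3 jog.py '-1 0 0.2 0 0 0;-2 0 0.4 0 0 0;-2 0 0.4 0 0 0'; python3 st.py; python3 jog.py '15 0 -3 0 0 0;30 0 -20 0 0.1 0;40 0 -60 0 0.2 0;40 0 -60 0 0.2 0;40 0 -60 0 0.2 0'
python3 - <<'E'
from h import *
c=cal("wrist");print("cam",-c[1].T@c[2])
im=arm.get_image("wrist");cv2.imwrite("pics/w9.png",im);np.savez("w9.npz",K=c[0],R=c[1],t=c[2])
M=np.array([571,26.1,0]);Q=R.from_euler('z',.1)
for h,xs in ((44,range(-30,96,3)),(30,range(-51,6,3))):
  for y in (-6,0,6) if h==44 else (0,5):
    v=[]
    for x in xs:
        u=proj("wrist",Q.apply([x,y,h])+M,c); v.append(int(im[int(round(u[1])),int(round(u[0]))].max()) if 0<=u[0]<639 and 0<=u[1]<399 else -1)
    print(h,y,v)
E
```

```text
clock: 24.8
position: [559.2, 24.5, 51.8]
ee_rot: [-0.049, 0.994, 0.004, 0.095]
contact_force: [-7.5, 0.3, 3.3]
gripper_width: 0.1
grasp_force: 3.6
mag pos [-11.8  -1.4  21.8] F [-7.4  1.   3.3] euler(mag) [ 1.00e-03  2.95e+00 -3.00e-03]
clock: 25.3
position: [513.3, 21.0, 105.1]
ee_rot: [-0.05, 0.999, 0.0, 0.002]
contact_force: [0.3, -0.1, -1.7]
gripper_width: 0.0
grasp_force: 0.0
cam [429.82535255  12.65929679 230.52981475]
44 -6 [81, 81, 82, 80, 80, 81, 85, 55, 21, 20, 25, 20, 23, 17, 22, 21, 22, 15, 21, 24, 23, 26, 24, 21, 24, 23, 21, 18, 24, 24, 21, 24, 21, 17, 15, 24, 19, 21, 23, 22, 19, 21]
44 0 [18, 19, 19, 18, 17, 17, 15, 18, 23, 23, 26, 24, 23, 24, 23, 24, 21, 23, 21, 21, 32, 32, 33, 32, 36, 24, 46, 25, 27, 30, 33, 20, 26, 20, 20, 21, 19, 20, 20, 24, 20, 21]
44 6 [81, 82, 82, 80, 81, 79, 89, 100, 20, 26, 19, 22, 25, 18, 17, 21, 24, 23, 25, 25, 25, 24, 23, 23, 21, 18, 24, 22, 22, 31, 33, 22, 19, 16, 19, 18, 23, 21, 24, 20, 23, 18]
30 0 [38, 174, 204, 204, 204, 198, 15, 18, 17, 17, 18, 19, 19, 18, 17, 17, 15, 26, 25]
30 5 [36, 181, 199, 202, 203, 198, 78, 82, 80, 81, 83, 79, 80, 80, 81, 81, 79, 99, 99]
```

```bash
python3 jog.py '-2 -10 -20 0 0 -0.14;-4 -20 -40 0 0 -0.28;-7 -30 -60 0 0 -0.42;-10 -40 -80 0 0 -0.56;-13 -50 -95 0 0 -0.7;-16 -60 -95 0 0 -0.84;-19 -70 -95 0 0 -0.98;-22 -83 -95 0 0 -1.12;-22 -83 -95 0 0 -1.26;-22 -83 -95 0 0 -1.386' 40; python3 jog.py '0 0 0 0 0 0;0 0 0 0 0 0'
cat > prof.py <<'E'
from h import *
import sys
c=cal("wrist");im=arm.get_image("wrist");f=sys.argv[1];cv2.imwrite(f"pics/{f}.png",im);np.savez(f+".npz",K=c[0],R=c[1],t=c[2])
M=np.array([571,26.1,0]);Q=R.from_euler('z',.1)
def prof(h,y,xs):
    v=[]
    for x in xs:
        u=proj("wrist",Q.apply([x,y,h])+M,c); v.append(int(im[int(round(u[1])),int(round(u[0]))].max()) if 0<=u[0]<639 and 0<=u[1]<399 else -1)
    return v
for y in (-6,-3,0,3): print(44,y,prof(44,y,range(-14,96,2)))
for h in (34,40): print(h,0,prof(h,0,range(-14,10,1)))
E
python3 prof.py w10; python3 st.py
```

```text
clock: 26.35
position: [541.4, -60.4, 197.1]
ee_rot: [-0.678, 0.735, 0.001, -0.002]
contact_force: [-0.9, -0.8, 0.2]
gripper_width: 40.1
grasp_force: 0.0
clock: 26.55
position: [541.4, -59.9, 197.9]
ee_rot: [-0.676, 0.737, 0.001, -0.002]
contact_force: [-0.7, -0.8, 0.1]
gripper_width: 40.0
grasp_force: 0.0
44 -6 [185, 187, 167, 179, 184, 106, 102, 18, 118, 120, 120, 143, 177, 175, 175, 168, 12, 8, 10, 11, 19, 39, 75, 76, 75, 76, 77, 72, 17, 19, 17, 20, 15, 18, 52, 174, 174, 175, 173, 173, 173, 174, 172, 172, 174, 173, 172, 172, 171, 171, 173, 169, 170, 170, 171]
44 -3 [187, 193, 182, 196, 174, 104, 105, 98, 97, 120, 119, 174, 175, 173, 172, 164, 45, 14, 14, 6, 17, 15, 63, 75, 69, 69, 68, 69, 64, 19, 19, 38, 38, 36, 25, 40, 172, 170, 173, 171, 171, 174, 173, 171, 169, 171, 170, 170, 168, 169, 169, 168, 169, 167, 168]
44 0 [200, 178, 186, 183, 176, 107, 108, 100, 123, 122, 118, 20, 26, 25, 26, 29, 8, 12, 5, 7, 13, 15, 30, 62, 75, 66, 68, 69, 66, 51, 17, 18, 13, 22, 18, 19, 17, 29, 30, 27, 32, 30, 24, 34, 24, 27, 31, 33, 33, 31, 71, 29, 28, 42, 27]
44 3 [177, 168, 197, 187, 177, 105, 104, 101, 108, 118, 116, 71, 37, 25, 24, 25, 25, 14, 11, 13, 18, 14, 11, 38, 75, 75, 67, 67, 67, 69, 51, 15, 14, 12, 23, 12, 22, 19, 24, 30, 32, 30, 28, 31, 31, 30, 33, 31, 30, 34, 23, 27, 30, 26, 30]
34 0 [179, 185, 171, 187, 187, 163, 184, 176, 179, 184, 163, 104, 104, 105, 102, 78, 18, 63, 122, 120, 120, 120, 120, 123]
40 0 [187, 185, 178, 193, 182, 176, 186, 175, 176, 170, 105, 104, 104, 104, 98, 98, 47, 97, 122, 118, 119, 122, 144, 144]
mag pos [-37.8 -83.6 168.1] F [ 0.6 -0.3 -0.6] euler(mag) [ 2.003e+00 -2.416e+00 -2.000e-03]
```

No dark cap area remains outside the mouth and the slot is filled to the end: four caps in. Now locate the keeper.

```bash
python3 st.py 580 -230 190 -0.185
```

```text
mag pos [-37.8 -83.6 168.1] F [ 0.6 -0.3 -0.6] euler(mag) [ 2.003e+00 -2.416e+00 -2.000e-03]
shift [166.2 -53.1   8.2] turn [ 0.003 -0.002 -0.002]
```

```bash
python3 jog.py '47 -15 2 0 0 0;94 -30 4 0 0 0;141 -45 6 0 0 0;166 -53 8 0 0 0;166 -53 8 0 0 0;166 -53 8 0 0 0'
python3 - <<'E'
from h import *
c=cal("wrist");im=arm.get_image("wrist");cv2.imwrite("pics/w11.png",im);np.savez("w11.npz",K=c[0],R=c[1],t=c[2])
print("pos",arm.read_state()["position"],"cam",-c[1].T@c[2])
print("expected grip",proj("wrist",[592,-247,62],c))
# rectify at z=62 onto grid, print dark mask of region
X=np.arange(560,625,3);Y=np.arange(-275,-219,2)
for x in X[::-1]:
    r=""
    for y in Y[::-1]:
        u=proj("wrist",[x,y,62],c);i,j=int(round(u[1])),int(round(u[0]))
        v=im[i,j].max() if 0<=i<400 and 0<=j<640 else 255
        r+="%4d"%v
    print(x,r)
E
```

```text
clock: 27.2
position: [580.2, -230.1, 190.2]
ee_rot: [-0.676, 0.737, 0.001, -0.002]
contact_force: [0.1, 0.0, 0.2]
gripper_width: 40.0
grasp_force: 0.0
pos [ 580.23661936 -229.30868822  190.59391575] cam [ 573.83971429 -313.4501338   316.00788532]
expected grip [303.70041929 175.31644184]
623  150 150 152 150 148 151 148 152 150 148 147 150 153 150 151 150 149 148 151 154 152 153 153 151 151 151 150 151
620  150 150 151 150 148 151 147 153 149 150 152 152 150 151 147 147 150 147 151 152 153 153 151 151 150 152 151 152
617  149 149 149 147 149 150 151 151 150 151 149 148 149 149 150 148 147 148 150 151 153 153 151 152 152 152 152 151
614  149 146 148 150 150 148 150 149 148 148 151 150 149 149 149 149 148 148 150 151 152 154 154 153 152 152 151 150
611  147 145 147 147 147 147 144 141 142 142 144 148 148 146 147 149 148 149 150 149 149 153 152 150 150 149 152 151
608  145 145 143 147 148 145 137 130 129 132 136 141 141 145 144 147 149 147 146 149 148 146 147 147 148 150 151 152
605   93  90 143 138 131 134 132 130 130 129 130 131 130 133 138 135 139 133 131 138 149 149 150 148 146 150
[... 1063 characters left out ...]
75   68  67  68 109 110 107 109 108 110 111 110 108 110 110 110 109 109 110 111 109 105 105 110 109 107 108 108 108
572   70  67  68 109 110 109 109 110 110 111 111 110 112 111 111 110 111 110 110 110 112 112 110 110 113 109 110 109
569   67  67  73 109 109 109 109 109 110 109 109 111 111 109 108 107 108 107 111 107 110 108 109 110 110 111 111 113
566   68  69  67  65 111 108 108 109 108 109 108 108 110 111 109 108 109 109 111 109 109 108 108 109 107 109 108 108
563   84  85  89  88 108 105 106 107 108 109 110 110 110 111 111 110 111 109 110 108 107 108 108 109 108 107 107 110
560   86  86  87  92  94 152 150 151 150 148 149 151 150 144  96  79  84  82 104 108 111 108 110 109 110 108 109 112
```

```bash
python3 - <<'E'
from h import *
f=np.load("w11.npz");c=(f["K"],f["R"],f["t"]);im=cv2.imread("pics/w11.png").max(2).astype(np.float32)
def samp(P):
    u=np.array([proj("wrist",p,c) for p in P],np.float32);return cv2.remap(im,u[:,0][None],u[:,1][None],cv2.INTER_LINEAR)[0]
def edge(h,x0,x1,ys,lo,hi):
    out=[]
    for y in ys:
        xs=np.arange(x0,x1,.25);v=samp([(x,y,h) for x in xs]);d=cv2.GaussianBlur(np.gradient(v)[None],(9,1),2)[0]
        i=np.argmin(d) if hi else np.argmax(d);out.append((y,xs[i],d[i]))
    return np.array(out)
# foot front edge, bench (bright) -> foot (darker) as x grows
e=edge(4,540,566,range(-304,-190,6),0,True);print(e.round(1).tolist())
m=e[:,2]<-2; p=np.polyfit(e[m,0],e[m,1],1)
for _ in range(3):
    r=abs(np.polyval(p,e[:,0])-e[:,1])<1.5; p=np.polyfit(e[r,0],e[r,1],1)
print("slope",p,"yaw",-np.arctan(p[0]),r.sum())
# ends of leaf along y on the foot, z=4, at x=570
for x in (560,566,572):
    ys=np.arange(-325,-165,.5);v=samp([(x,y,4) for y in ys]);d=cv2.GaussianBlur(np.gradient(v)[None],(9,1),2)[0]
    i=np.argsort(-abs(d))[:12];print(x,sorted((float(ys[k]),round(float(d[k]),1)) for k in i))
E
```

```text
[[-304.0, 549.5, -6.0], [-298.0, 550.5, -8.4], [-292.0, 550.8, -7.6], [-286.0, 551.2, -9.7], [-280.0, 551.5, -8.1], [-274.0, 553.0, -9.3], [-268.0, 553.2, -10.4], [-262.0, 554.0, -5.6], [-256.0, 555.2, -7.3], [-250.0, 554.5, -8.8], [-244.0, 556.0, -6.5], [-238.0, 556.2, -9.6], [-232.0, 557.8, -6.9], [-226.0, 558.0, -9.6], [-220.0, 558.5, -9.8], [-214.0, 540.0, -5.6], [-208.0, 560.5, -4.0], [-202.0, 560.8, -2.9], [-196.0, 561.2, -1.9]]
slope [1.10615079e-01 5.83013889e+02] yaw -0.11016721195738552 18
560 [(-309.0, -2.5), (-308.5, -4.7), (-308.0, -7.1), (-307.5, -8.6), (-307.0, -8.5), (-306.5, -6.7), (-306.0, -4.2), (-305.5, -2.1), (-213.0, -2.1), (-212.5, -2.5), (-212.0, -2.5), (-209.0, -2.1)]
566 [(-309.0, -3.6), (-308.5, -5.6), (-308.0, -6.9), (-307.5, -6.8), (-307.0, -5.3), (-209.5, -3.9), (-209.0, -4.5), (-208.5, -4.7), (-208.0, -4.8), (-207.5, -4.7), (-207.0, -4.5), (-206.5, -3.8)]
572 [(-309.5, -4.8), (-309.0, -7.1), (-308.5, -8.4), (-308.0, -7.8), (-307.5, -5.6), (-206.5, -3.3), (-206.0, -5.3), (-205.5, -7.0), (-205.0, -7.7), (-204.5, -6.9), (-204.0, -5.1), (-203.5, -3.1)]
```

```bash
python3 st.py 593.8 -248.4 100 -0.21; python3 jog.py '10 -8 30 0 0 0.025;20 -12 60 0 0 0.025;20 -12 85 0 0 0.025;20 -12 90 0 0 0.025;20 -12 90 0 0 0.025'; python3 st.py 593.8 -248.4 63.5 -0.21
```

```text
mag pos [ -16.2 -256.1  160.6] F [-0.1 -0.2 -0.6] euler(mag) [ 2.005e+00 -2.415e+00 -2.000e-03]
shift [ 17.8 -15.4  90.6] turn [ 0.003 -0.001  0.025]
clock: 27.75
position: [590.4, -249.7, 100.7]
ee_rot: [-0.668, 0.744, 0.001, -0.002]
contact_force: [-0.1, -0.2, 0.4]
gripper_width: 40.1
grasp_force: 0.0
mag pos [  -8.1 -277.3   70.7] F [-0.1 -0.2  0.4] euler(mag) [ 1.977 -2.437 -0.003]
shift [-1.7 -3.3 37.2] turn [ 0.004 -0.002  0.002]
```

```bash
python3 jog.py '-1.5 -3 15 0 0 0;-1.5 -3 28 0 0 0;-1.5 -3 35 0 0 0;-1.5 -3 37 0 0 0;-1.5 -3 37 0 0 0;-1.5 -3 37 0 0 0'; python3 st.py; python3 jog.py '0 0 0 0 0 0;0 0 0 0 0 0;0 0 0 0 0 0;0 0 0 0 0 0;0 0 0 0 0 0;0 0 0 0 0 0' 2; python3 st.py
```

```text
clock: 28.35
position: [593.9, -249.8, 64.3]
ee_rot: [-0.667, 0.745, -0.0, -0.001]
contact_force: [-0.0, 0.0, 0.5]
gripper_width: 39.9
grasp_force: 0.0
mag pos [  -4.6 -277.9   34.3] F [-0.   0.   0.5] euler(mag) [ 1.976 -2.44  -0.   ]
clock: 28.95
position: [594.1, -249.8, 64.6]
ee_rot: [-0.667, 0.745, -0.0, -0.001]
contact_force: [0.6, 0.7, 4.9]
gripper_width: 8.2
grasp_force: 61.5
mag pos [  -4.5 -277.8   34.6] F [0.6 0.6 4.9] euler(mag) [ 1.976 -2.44   0.   ]
```

```bash
python3 jog.py '0 0 -10 0 0 0;0 0 -30 0 0 0;0 0 -60 0 0 0;0 0 -90 0 0 0;0 0 -115 0 0 0;0 0 -115 0 0 0;0 0 -115 0 0 0'; python3 st.py $(python3 -c "
from st import *
print(*mag([-60,0,150]))"|tail -1)
python3 - <<'E'
from h import *
c=cal("wrist");s=arm.read_state();im0=arm.get_image("wrist");cv2.imwrite("pics/w12.png",im0);im=im0.max(2).astype(np.float32)
np.savez("w12.npz",K=c[0],R=c[1],t=c[2],pos=s["position"],q=s["ee_rot"])
t=R.from_quat(s["ee_rot"]);P0=s["position"]
# keeper frame guess: kx=-tool y, ky=-tool x, kz=-tool z ; bottom 64.6 below TCP
B=t.as_matrix()@np.array([[0,-1,0],[-1,0,0],[0,0,-1.]]); O=P0-B@[0,0,64.6]
def samp(P):
    u=np.array([proj("wrist",O+B@np.array(p,float),c) for p in P],np.float32);return cv2.remap(im,u[:,0][None],u[:,1][None],cv2.INTER_LINEAR,borderValue=-1)[0],u
xs=np.arange(-50,-26,.5)
for y in (-55,-45,-35,-25,0,25,45):
    v,u=samp([(x,y,4) for x in xs]);d=cv2.GaussianBlur(np.gradient(v)[None],(9,1),1.5)[0];i=np.argmax(abs(d));print("front",y,xs[i],round(float(d[i]),1),u[0].round())
ys=np.arange(-75,-50,.5)
for x in (-34,-28,-22,-15):
    v,u=samp([(x,y,4) for y in ys]);d=cv2.GaussianBlur(np.gradient(v)[None],(9,1),1.5)[0];i=np.argmax(abs(d));print("right end",x,ys[i],round(float(d[i]),1),u[0].round())
v,u=samp([(x,-45,42) for x in np.arange(-14,14,1)]);print(v.astype(int))
v,u=samp([(0,y,42) for y in np.arange(-75,-50,1)]);print(v.astype(int))
E
```

```text
clock: 29.65
position: [593.3, -249.2, 178.5]
ee_rot: [-0.667, 0.745, 0.001, -0.001]
contact_force: [-0.1, 0.2, -2.3]
gripper_width: 8.5
grasp_force: 60.8
mag pos [  -5.2 -277.1  148.5] F [-0.1  0.2 -2.3] euler(mag) [ 1.975 -2.44  -0.003]
shift [-259.6  111.4   -1.3] turn [ 0.003 -0.    -0.21 ]
front -55 -37.5 -10.0 [398. 143.]
front -45 -37.5 -11.5 [397. 159.]
front -35 -37.5 -11.0 [395. 174.]
front -25 -37.5 -10.9 [394. 188.]
front 0 -37.5 -4.3 [391. 223.]
front 25 -48.5 -1.6 [388. 254.]
front 45 -29.5 -12.2 [386. 278.]
right end -34 -61.0 -13.0 [375. 110.]
right end -28 -61.0 -12.7 [365. 110.]
right end -22 -61.0 -12.3 [355. 110.]
right end -15 -61.0 -13.1 [344. 110.]
[101 101 101 103 105 102 102 104  99  63  64  65  69 106 107 106 114 148
 148 147 146 148 147 147 146 145 144 146]
[149 149 150 151 150 151 151 152 151 151  74  56  56  56  57  90 105 102
 102 105 105  94 108 108 106]
```

```bash
python3 jog.py '-40 17 0 0 0 -0.04;-80 34 0 0 0 -0.08;-120 51 0 0 0 -0.12;-160 68 0 0 0 -0.16;-200 85 0 0 0 -0.2;-240 103 0 0 0 -0.21;-258 111 10 0 0 -0.21;-258 111 30 0 0 -0.21;-258 111 38 0 0 -0.21;-258 111 38 0 0 -0.21'; python3 jog.py '0 0 0 0 0 0;0 0 0 0 0 0'; python3 st.py $(python3 -c "
from st import *
print(*mag([-45,-1.7,80]))"|tail -1)
```

```text
clock: 30.7
position: [510.1, 18.4, 138.5]
ee_rot: [0.742, -0.671, -0.002, 0.004]
contact_force: [0.4, 0.4, -1.6]
gripper_width: 8.2
grasp_force: 60.7
clock: 30.9
position: [512.2, 18.6, 141.3]
ee_rot: [0.741, -0.671, -0.0, 0.001]
contact_force: [0.3, -0.2, -2.0]
gripper_width: 8.6
grasp_force: 60.7
mag pos [-59.2  -2.6 111.3] F [ 0.3 -0.3 -2. ] euler(mag) [ 2.220e+00 -2.221e+00 -1.000e-03]
shift [ -0.9 -14.2  31.3] turn [ 0.002 -0.001 -0.   ]
```

```bash
python3 jog.py '-1 -7 12 0 0 0;-1 -14 24 0 0 0;-1 -14 31 0 0 0;-1 -14 31 0 0 0;-1 -14 31 0 0 0'; python3 st.py
cat > meas.py <<'E'
from h import *
import sys
c=cal("wrist");s=arm.read_state();im0=arm.get_image("wrist");cv2.imwrite("pics/%s.png"%sys.argv[1],im0);im=im0.max(2).astype(np.float32)
t=R.from_quat(s["ee_rot"]);P0=s["position"];Q=R.from_euler('z',-.1)
B=t.as_matrix()@np.array([[0,-1,0],[-1,0,0],[0,0,-1.]]);O=P0-B@[0,0,64.6]
def samp(F,D,P):
    u=np.array([proj("wrist",F+D@np.array(p,float),c) for p in P],np.float32);return cv2.remap(im,u[:,0][None],u[:,1][None],cv2.INTER_LINEAR,borderValue=-1)[0]
ys=np.arange(-75,-50,.5)
for x in (-34,-22): 
    v=samp(O,B,[(x,y,4) for y in ys]);d=cv2.GaussianBlur(np.gradient(v)[None],(9,1),1.5)[0];i=np.argmax(abs(d));print("keeper right end",x,ys[i],round(float(d[i]),1))
v=samp(O,B,[(x,-45,4) for x in np.arange(-50,-26,.5)]);d=np.gradient(v);print("front",-50+.5*np.argmax(abs(d)))
F=np.array([571,26.4,0]);D=Q.inv().as_matrix()
E
cat > m2.py <<'E'
from meas import *
print("screw grid z=60; rows x, cols y -62..-30 step 2")
for x in range(4,-20,-2): print("%4d"%x,samp(F,D,[(x,y,60) for y in range(-62,-29,2)]).astype(int))
print("ear top right edge z=72 x=3", samp(F,D,[(3,y,72) for y in range(-70,-28,2)]).astype(int))
E
python3 m2.py w13
```

```text
clock: 31.4
position: [525.2, 21.2, 109.3]
ee_rot: [0.742, -0.671, -0.001, 0.002]
contact_force: [-0.0, -0.8, -1.1]
gripper_width: 8.5
grasp_force: 60.7
mag pos [-46.   -1.3  79.3] F [-0.1 -0.8 -1.1] euler(mag) [ 2.22  -2.218 -0.003]
keeper right end -34 -61.0 -13.5
keeper right end -22 -61.0 -14.5
front -37.5
screw grid z=60; rows x, cols y -62..-30 step 2
   4 [163  71  80  87  89  89  88  91  90  89  91  93  91  90  88  89  89]
   2 [ 70  63  61  56  57  56  56  56  59  57  57  56  57  56 120 129 128]
   0 [ 73  60  54  56  56  56  55  75 122  91  59  54  54  76 120 126 125]
  -2 [ 60  57  56  56  56  57  58  77 123 122  69  56  56  56  62  62  62]
  -4 [ 53  54  52  52  54  53  53  77 125 123  68  55  56  52  55  55  54]
  -6 [ 55  56  56  57  54  53  56  76 123 123  69  57  55  53  55  55  56]
  -8 [ 70  92  77  72  85  87  71 117 125 122 106  80  42  97  97  54  58]
 -10 [109 109 108 109 109  85 105 119 123 123 117 106 136 172 172 173 174]
 -12 [109 108 107 108 110  96  68  60  50  43  58  61 147 173 175 174 174]
 -14 [173 128 110 109 109 109 107 108  36  93 166 167 170 169 169 170 169]
 -16 [175 173 171 144 156 165 110 111  36 108 177 176 176 175 176 175 175]
 -18 [175 172 171 174 175 173 174 121  34 102 110 142 177 176 177 176 176]
ear top right edge z=72 x=3 [159 165 167 171 170 113 123 124 122 123 123 122 123 123 121 122 123  84
  60  40  62]
```

```bash
python3 jog.py '0 -8 0 0 0 0;0 -16 0 0 0 0;0 -24 0 0 0 0;0 -28 0 0 0 0;0 -28 0 0 0 0;0 -28 0 0 0 0'; python3 st.py $(python3 -c "
from st import *
print(*mag([-5,-1.2,79.8]))"|tail -1)
```

```text
clock: 32.05
position: [553.1, 24.1, 109.5]
ee_rot: [0.742, -0.671, -0.001, 0.001]
contact_force: [0.2, 0.9, -2.1]
gripper_width: 8.4
grasp_force: 60.7
mag pos [-17.9  -1.2  79.5] F [ 0.3  0.9 -2.1] euler(mag) [ 2.220e+00 -2.219e+00 -2.000e-03]
shift [ -0.  -12.9  -0.3] turn [ 0.003 -0.001  0.   ]
```

```bash
python3 jog.py '0 -3 0 0 0 0;0 -5 0 0 0 0;0 -7 0 0 0 0;0 -7 0 0 0 0'; python3 st.py;  python3 jog.py '0 -2 0 0 0 0;0 -4 0 0 0 0;0 -5 0 0 0 0;0 -5 0 0 0 0;0 -5 0 0 0 0'; python3 st.py
```

```text
clock: 32.45
position: [560.5, 24.9, 109.8]
ee_rot: [0.742, -0.671, -0.0, 0.001]
contact_force: [-0.5, -0.2, -0.7]
gripper_width: 8.2
grasp_force: 60.7
mag pos [-10.5  -1.1  79.8] F [-0.6 -0.1 -0.7] euler(mag) [ 2.221e+00 -2.219e+00 -1.000e-03]
clock: 32.95
position: [565.2, 25.4, 109.7]
ee_rot: [0.742, -0.671, -0.001, 0.001]
contact_force: [0.3, 0.4, -2.6]
gripper_width: 8.5
grasp_force: 60.7
mag pos [-5.8 -1.2 79.7] F [ 0.3  0.3 -2.6] euler(mag) [ 2.220e+00 -2.219e+00 -2.000e-03]
```

```bash
python3 jog.py '0 -0.8 0 0 0 0;0 -0.8 2 0 0 0;0 -0.8 4 0 0 0;0 -0.8 6 0 0 0;0 -0.8 6 0 0 0'; python3 st.py; python3 m2.py w14
```

```text
clock: 33.45
position: [565.6, 25.4, 103.2]
ee_rot: [0.742, -0.671, -0.001, 0.002]
contact_force: [-0.2, -0.1, -1.2]
gripper_width: 8.4
grasp_force: 60.7
mag pos [-5.3 -1.2 73.2] F [-0.2 -0.1 -1.2] euler(mag) [ 2.22  -2.219 -0.003]
keeper right end -34 -61.0 -14.4
keeper right end -22 -61.0 -13.4
front -37.5
screw grid z=60; rows x, cols y -62..-30 step 2
   4 [ 70  69 108 118 117 116 116 116 115 117 116 117 116 117 115 114 121]
   2 [ 70  63  93  98  97  98  98 100  85  99  99  99  99  98  95 114 119]
   0 [ 55  53  52  52  51  52  52  67 108  68  57  51  50  51  59  67  69]
  -2 [103 101 102 102 104 103 105  87 118 116  66  65  63  97  95  48  48]
  -4 [ 72  65  64 117 117 116 121 120 119 120 119 118 119 118 118 121 120]
  -6 [ 66  66  64 116 113 118 121 120 120 120 120 119 119 119 120 119 119]
  -8 [118 119  73  76  74  75  74  70  79  76  72  76  76  78  78  78  78]
 -10 [119 120 121  78  73  75 101 115 119 117 111  98 100  93  71  72  73]
 -12 [118 121 120 120 120  78  93 109 113 108 109 100 101 119 121 120 120]
 -14 [116 116 117 115 116  78 103 100  99 114 113 112 115 115 116 115 116]
 -16 [116 116 116 116 116 117 116 116 115 115 115 116 115 115 114 114 114]
 -18 [116 115 115 118 117 117 115 116 116 117 116 116 115 117 117 117 117]
ear top right edge z=72 x=3 [158 161  69  66  68 105 113 114 114 114 113 115 114 115 116 116 115 103
 122 122 121]
```

```bash
python3 jog.py '0 0 2 0 0 0;0 0 4 0 0 0;0 0 6 0 0 0;0 0 7 0 0 0;0 0 7 0 0 0'; python3 st.py; python3 jog.py '0 0 1 0 0 0;0 0 2 0 0 0;0 0 2 0 0 0'; python3 st.py
```

```text
clock: 34.0
position: [565.8, 25.4, 96.5]
ee_rot: [0.742, -0.671, -0.001, 0.001]
contact_force: [-0.4, 0.4, -1.8]
gripper_width: 8.4
grasp_force: 60.7
mag pos [-5.1 -1.2 66.5] F [-0.3  0.4 -1.8] euler(mag) [ 2.220e+00 -2.219e+00 -2.000e-03]
clock: 34.3
position: [566.0, 25.4, 94.7]
ee_rot: [0.742, -0.671, -0.0, 0.001]
contact_force: [0.3, 0.3, -0.8]
gripper_width: 8.3
grasp_force: 60.8
mag pos [-5.  -1.2 64.7] F [ 0.3  0.3 -0.8] euler(mag) [ 2.220e+00 -2.219e+00 -2.000e-03]
```

Nearly resting (bottom ≈30). Press down gently until there is contact.

```bash
python3 jog.py '0 0 0.5 0 0 0;0 0 1 0 0 0;0 0 1 0 0 0'; python3 st.py; python3 jog.py '0 0 0.5 0 0 0;0 0 1 0 0 0;0 0 1 0 0 0'; python3 st.py
```

```text
clock: 34.6
position: [566.2, 25.5, 94.6]
ee_rot: [0.742, -0.671, -0.0, 0.001]
contact_force: [-2.2, 1.1, 5.3]
gripper_width: 8.1
grasp_force: 61.6
mag pos [-4.7 -1.1 64.6] F [-2.1  1.3  5.3] euler(mag) [ 2.221e+00 -2.219e+00 -1.000e-03]
clock: 34.9
position: [566.4, 25.5, 94.5]
ee_rot: [0.742, -0.67, 0.0, 0.001]
contact_force: [-3.1, 1.6, 10.2]
gripper_width: 8.0
grasp_force: 62.4
mag pos [-4.5 -1.1 64.5] F [-2.9  1.9 10.2] euler(mag) [ 2.222 -2.219  0.   ]
```

```bash
python3 jog.py '0 0 -1.5 0 0 0;0 0 -1.5 0 0 0;0 0 -1.5 0 0 0;0 0 -1.5 0 0 0;0 0 -1.5 0 0 0' 26; python3 jog.py '0 0 -20 0 0 0;0 0 -60 0 0 0;0 0 -100 0 0 0;0 20 -120 0 0 0;0 20 -120 0 0 0;0 20 -120 0 0 0'
python3 - <<'E'
from h import *
c=cal("wrist");im=arm.get_image("wrist").max(2).astype(np.float32)
Q=R.from_euler('z',.1);M=np.array([571,26.7,0])
def samp(P):
    u=np.array([proj("wrist",M+Q.apply(p),c) for p in P],np.float32);return cv2.remap(im,u[:,0][None],u[:,1][None],cv2.INTER_LINEAR,borderValue=-1)[0]
for h in (34,40): 
  for y in (-55,-20,20):
    xs=np.arange(-52,-30,.5);v=samp([(x,y,h) for x in xs]);d=cv2.GaussianBlur(np.gradient(v)[None],(9,1),1.5)[0];i=np.argmax(abs(d));print("foot front z",h,"y",y,xs[i],round(float(d[i]),1))
ys=np.arange(-75,-50,.5);v=samp([(-25,y,34) for y in ys]);d=np.gradient(v);print("right end",ys[np.argmax(abs(d))])
ys=np.arange(50,75,.5);v=samp([(-25,y,34) for y in ys]);d=np.gradient(v);print("left end",ys[np.argmax(abs(d))])
ys=np.arange(-30,31,2);
for h,x in((92,-4.5),(92,-8),(92,0)):print("grip",h,x,samp([(x,y,h) for y in ys]).astype(int))
E
python3 st.py
```

```text
clock: 35.4
position: [565.9, 25.4, 93.9]
ee_rot: [0.742, -0.671, -0.001, 0.001]
contact_force: [0.2, -0.7, 0.2]
gripper_width: 25.8
grasp_force: 0.0
clock: 36.0
position: [546.1, 23.6, 214.3]
ee_rot: [0.742, -0.671, -0.0, 0.001]
contact_force: [-0.5, -0.3, -0.6]
gripper_width: 25.8
grasp_force: 0.0
foot front z 34 y -55 -43.5 -16.1
foot front z 34 y -20 -42.5 -12.1
foot front z 34 y 20 -40.5 11.1
foot front z 40 y -55 -43.0 -16.4
foot front z 40 y -20 -42.5 -11.9
foot front z 40 y 20 -34.0 9.3
right end -62.0
left end 63.0
grip 92 -4.5 [132 135 138 141 115  10  14  22  24  24  21  24  23  24  25  23  23  20
  22  23  21  23  21  19  62  81  81  82  78  77  84]
grip 92 -8 [84 82 71 72 59 12 13 18 21 19 21 20 20 20 20 20 18 17 19 17 22 19 14 18
 56 62 69 70 68 75 78]
grip 92 0 [146 146 147 140 142 137 140  84  61  56  72  66  68  58  69  67  61  73
  71  63  55  44  46  65  90  85  71  73  73  83  86]
mag pos [-25.1  -1.1 183.4] F [-0.2 -0.4 -0.1] euler(mag) [ 2.22  -2.219 -0.003]
```

Keeper measured seated: ends at ±62, front edge −42.5, grip where expected. Quick check that the bystanders are unmoved.

```bash
python3 jog.py '0 60 -20 0 0 0;0 100 -20 0 0 0;0 100 -20 0 0 0;0 100 -20 0 0 0'; python3 - <<'E'
from h import *
a=cv2.imread("pics/top0.png").astype(int);b=arm.get_image("top").astype(int);cv2.imwrite("pics/top1.png",b)
d=abs(a-b).max(2)
for n,(u,v) in dict(nut=(225,234),e1=(255,237),capped=(304,222),p1=(334,233),e2=(376,236),p2=(407,237)).items():
    print(n,(d[v-7:v+8,u-7:u+8]>50).sum())
s0=cv2.imread("pics/scene0.png").astype(int);s1=arm.get_image("scene").astype(int);cv2.imwrite("pics/scene1.png",s1);ds=abs(s0-s1).max(2)
for n,(u,v) in dict(nut=(204,215),e1=(228,220),capped=(290,228),p1=(314,243),e2=(365,262),p2=(410,277)).items():
    print("scene",n,(ds[v-12:v+13,u-8:u+9]>50).sum())
E
```

```text
clock: 36.45
position: [446.1, 13.3, 233.8]
ee_rot: [0.742, -0.67, -0.001, 0.002]
contact_force: [0.2, -1.0, -0.0]
gripper_width: 26.1
grasp_force: 0.0
nut 205
e1 35
capped 0
p1 0
e2 0
p2 0
scene nut 72
scene e1 17
scene capped 8
scene p1 6
scene e2 0
scene p2 0[ WARN:0@1.454] global loadsave.cpp:1063 imwrite_ Unsupported depth image for selected encoder is fallbacked to CV_8U.
```

```bash
python3 jog.py '50 -30 0 0 0 0;100 -60 0 0 0 0;150 -90 0 0 0 0;200 -90 0 0 0 0;250 -90 0 0 0 0;300 -90 0 0 0 0;300 -90 0 0 0 0' >/dev/null; python3 - <<'E'
from h import *
a=cv2.imread("pics/top0.png").astype(int);b=arm.get_image("top").astype(int)
d=abs(a-b).max(2)
for n,(u,v) in dict(nut=(225,234),e1=(255,237)).items(): print(n,(d[v-7:v+8,u-7:u+8]>50).sum())
E
```

```text
nut 44
e1 115
```

```bash
python3 - <<'E'
from h import *
a=cv2.imread("pics/top0.png");b=arm.get_image("top");s0=cv2.imread("pics/scene0.png");s1=arm.get_image("scene")
for n,A,B,(u,v) in (("nut",a,b,(225,234)),("e1",a,b,(255,237)),("s nut",s0,s1,(204,215)),("s e1",s0,s1,(228,220))):
    T=A[v-8:v+9,u-8:u+9];S=B[v-16:v+17,u-16:u+17];m=cv2.matchTemplate(S,T,cv2.TM_CCOEFF_NORMED);_,mx,_,l=cv2.minMaxLoc(m);print(n,round(mx,3),(l[0]-8,l[1]-8))
    print(" brightness",T.max(2).mean().round(),B[v-8:v+9,u-8:u+9].max(2).mean().round())
E
```

```text
nut 0.387 (0, 0)
 brightness 194.0 178.0
e1 0.593 (-8, 8)
 brightness 168.0 184.0
s nut 0.996 (0, 0)
 brightness 157.0 161.0
s e1 0.683 (1, -2)
 brightness 132.0 147.0
```

```bash
python3 - <<'E'
from h import *
s0=cv2.imread("pics/scene0.png");s1=arm.get_image("scene")
A=s0[206:232,216:242].max(2);B=s1[206:232,216:242].max(2)
for r in range(0,26,3): print(A[r,::2],B[r,::2])
E
```

```text
[166 164 146 136 135 134 131 151 165 164 163 164 165] [170 167 150 136 135 137 136 154 167 168 165 167 170]
[154 158 165 157 140 137 138 151 162 159 155 154 156] [160 163 166 160 143 138 140 153 166 164 157 152 138]
[166 169 166 146 133 132 135 137 155 178 182 181 186] [169 171 171 151 133 136 139 141 159 183 184 171 168]
[195 197 171 138 140 141 141 140 136 171 197 196 198] [199 200 176 140 144 144 143 140 139 176 201 202 203]
[162 141 120 107 126 135 135 131 129 164 198 199 200] [208 210 179 136 136 138 136 134 133 167 203 204 204]
[ 39  33  46  70 100 132 130 130 128 151 184 183 185] [208 210 192 137 134 135 136 132 128 153 188 187 189]
[ 23  22  31  64  91 127 130 125 119 130 159 161 163] [211 210 195 142 133 136 134 128 121 133 161 157 147]
[115 105 111 110 129 141 145 142 133 133 164 171 172] [207 207 193 145 138 144 144 139 122 109 109 104 106]
[201 194 163 125 120 121 124 127 126 144 178 185 190] [202 194 163 128 121 124 123 120 118 107 109 113 116]
```

The bottle beside cap a is unmoved; only the removed cap and shadows differ. Handing in.

```bash
python3 -c "
from bench import arm
print(arm.read_state()['clock'],arm.job_done())"
```

```text
the job is handed in; nothing more can be done
37.45 None
```

I handed the job in at 37.5 s: image checks show all four caps inside the tube, the keeper hung on both screws with its foot on the tongue, and the bottles and nut unmoved; one tilt move ran joint 5 to its limit and pressed the fingers on the magazine with about 90 N at the wrist (limit 120 N) before I backed off.

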